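# Slide a spacer blank along the rail into the corner of a drilling jig

### The job

Load the steel spacer block into the corner of the drilling jig by pushing it with the fingertips, without ever lifting or tipping it. First push it across until its long side lies flat against the long rail, well before the corner; then slide it along the rail, keeping it against the rail, into the pocket until its end is home against the end stop. Leave it resting there, flush with rail and stop, and leave the other parts around it where they are.

Things in the scene. Friction and masses are not known exactly. Their poses are not given: they have to be found in the camera images.
- jig: Fixed drilling jig: dark steel plate 10 mm thick with aluminium walls 12 mm high on it (tops 22 mm over the bench). Origin on the bench; the plate spans x -100 to 70, y -150 to 150 mm, z up. Long rail along y on the +x side, end stop at the +y end; a short keeper wall makes their corner a pocket open to -y. Position and yaw (up to 0.35 rad) vary.
- rail_face (a point): Point on the top edge of the rail's inner face, at jig x = +50, y = 0, 22 mm above the bench. The face is flat, along jig y, from y = -140 mm to the end stop, and looks to jig -x. The rail is 18 mm thick. Axes as the jig.
- home (a point): On the plate's top (10 mm above the bench) at jig x = +32, y = +95 mm: where the spacer's origin lies when it is home, its long way along the rail. The end stop's inner face is 30 mm from here in jig +y (y = +125 mm), the rail's face 18 mm in +x. Axes as the jig.
- keeper_nose (a point): Tip of the keeper wall's rounded nose, on its top, at jig x = +4, y = +95 mm, 22 mm above the bench. The keeper is 10 mm thick (x -1 to +9 mm) and runs from here 30 mm to the end stop, parallel to the rail; between the keeper and the rail the pocket is 41 mm wide. Half of the seated spacer sticks out of the pocket to jig -y.
- spacer: Loose steel block, plain rectangular, 36 mm (its x) by 60 mm (its y, the long way) by 24 mm high, 0.3 to 0.54 kg, lying on the jig's plate off the rail near the open end, turned up to 0.5 rad from the rail's direction. Origin at the centre of its underside, 10 mm above the bench; its top is 12 mm above the rail's top. Dry friction; leaning hard on the rail makes it drag.
- socket: Bystander: steel socket, cylinder 30 mm diameter, 38 mm high, standing on the bench beyond the rail. Origin at the centre of its underside.
- bush: Bystander: brass bush, cylinder 26 mm diameter, 24 mm high, standing on the jig's plate on the robot's side of the keeper. Origin at the centre of its underside.
- bearing: Bystander: steel bearing ring, 52 mm outer diameter, 16 mm high, flat on the bench past the end-stop end of the jig. Origin at the centre of its underside.
- wrench: Bystander: steel wrench 180 mm long, lying on the bench past the open end of the jig, about parallel to the jig's x. Origin under its middle.

How it is judged:
By the outcome, as a careful person would: the job done as asked, in the order asked, and still so for the second after the job is handed in, with the robot touching nothing.
It also fails if it takes over 45 s, if anything falls off the work surface, if the arm or the gripper's body presses on something with over 40 N, if the wrist force passes 120 N, or if a joint passes its speed limit or range.

### The arm

A 7-joint arm with a two-finger parallel gripper is mounted at the origin on the work surface. World frame = base frame: x ahead of the robot, y to its left, z up, the work surface at z = 0. Lengths are in m, angles in degrees, forces in N, time in s.
With the tool pointing down it reaches from about 0.425 to 0.875 m from the base axis. Payload 4.7 kg.
Tool frame: the origin (TCP) lies at the very end of the fingers, on their centre line; the grasp point (between the pads) lies 19 mm behind it; x points along the fingers, z is the direction in which the jaws open and shut, and the axes are right-handed (so a half turn about x gives the same grasp; the last joint's range is limited). The gripper opens to 87 mm and grips with 3 to 60 N. Pads are 19 mm wide; open, the fingers measure 117 mm over their backs; the gripper's body (75 mm by 190 mm) begins 51 mm behind the grasp point.
Start: joints at [74.376, 18.392, -4.016, 83.108, 1.295, 78.541, -3.26], TCP at [0.184, -0.623, 0.223] pointing down, gripper open.
Joint ranges: [-163.93, 163.93], [-17.29, 119.83], [-79.2, 71.16], [3.27, 140.29], [-89.18, 269.18], [5.43, 117.66], [-154.24, 154.24]. Speed limits (degrees/s): [147.25, 147.25, 180, 180, 180, 180, 180].

### API

Orientations are given as [roll, pitch, yaw] about the fixed x, y, z axes, in that order (R = Rz(yaw) Ry(pitch) Rx(roll)).
In Python, from cell import env gives the robot as it stands. The module is installed in compiled form; this text tells all that it offers.
- The arm moves only by the tool drive_tool, never from a script. Its argument "increments" is a list of rows, each a list of 2 entries, a list of its own where there are three numbers: the shift along the tool's x, y, z scaled (see below), then the turn, a rotation vector about the tool's x, y, z scaled (see below). In form: [[[dx, dy, dz], [wx, wy, wz]], ...]. A call has 1 to 10 rows; each row shifts and turns the commanded pose from where the row before left it, along the tool's axes as they then stand; what a row does not reach is not made up. The controller multiplies each number of a shift by 0.04 m and each number of a turn by 120 degrees. A row lasts 1/10 s, in which the tool goes at most 50 mm and 8.59 degrees, less where a joint would pass 70% of its speed; a pose out of reach is approached as far as the arm can. A call with a number of a shift or a turn outside -1 to 1 is refused whole. A call with a gripper value outside its range is refused whole. "hand" is the gripper's target within -1 to 1 (fully open at 1, half-way at 0, shut at -1), set as the call begins (left out, the last holds). The fingers move at their own pace and stop on an object; "squeeze" is the grip in N (left out, the last holds). Time passes only in rows, so rows that do not move let the fingers close. It gives the time, the measured TCP pose, the force and the opening at its end, in the units of the state.
- env.get_obs(): the state, without advancing time (a new reading comes with each control period).
- env.read_camera(name): name is "side" or "top" or "wrist"; returns a dict with "frame" (400x640x3 uint8, red, green, blue), "fx", "fy", "cx", "cy" (pixels), "R" (3x3) and "t" (3): a world point X has camera coordinates R X + t. Camera axes: x right, y down, z forward; pixel columns grow to the right and rows downward; lengths in m; the calibration is good to about 2 mm. A picture is of the moment at which its call begins. There is no depth.
- env.sign_off(): hands the job in, once; it reports no verdict.
The state is a dict: "time_s": time; "qpos": joint angles; "joint_velocities": joint speeds; "effort": joint torques, N m; "tool_pos": TCP position; "tool_rot": TCP orientation; "force": force on the tool from outside, world axes, zero at the start; "wrist_torque": the same for the moment, N m; "grip_width": finger opening in m.
Only numpy, scipy, OpenCV 4.12 (cv2) and the standard library are available. Lean on these libraries where they do the work, as an engineer would, in place of code of your own. Each camera call takes 0.05 s, during which the arm holds its last target.

## Working session

There is one attempt and no reset: what is moved stays moved. The work goes in short steps, Python scripts to look and compute and a tool call to move; the robot and the scene stay as the last step left them, time stands still between calls to the robot, and variables do not carry over. Pictures are saved under pics/ and viewed, and the job is handed in when it is done.

Besides the shell and the picture viewer there is one more tool, called after "Emit:" in YAML: its name, and indented under it one key for each argument. drive_tool: Moves the arm, as the interface text tells. Shifts and turns lie within -1 to 1; 1 stands for 0.04 m of shift or 120 degrees of turn. Its arguments: {"type":"object","properties":{"increments":{"type":"array"},"hand":{"type":"number"},"squeeze":{"type":"number"}},"required":["increments"]}

```bash
mkdir -p pics
python3 - <<'E'
from cell import env
import cv2
o=env.get_obs()
for k in o: print(k,o[k])
for n in ("side","top","wrist"):
    c=env.read_camera(n); cv2.imwrite(f"pics/{n}0.png",c["frame"][:,:,::-1])
    print(n,c["fx"],c["fy"],c["cx"],c["cy"],c["R"],c["t"])
E
```

```text
time_s 0.0
qpos [74.37286477 18.44024757 -4.01546489 83.17512577  1.29548345 78.54055133
 -3.2602478 ]
joint_velocities [ 0.02502106 -0.02152104 -0.052983   -0.00623344  0.02984492  0.04811626
  0.09155278]
effort [-7.59193881e-04 -4.91289139e+01 -4.04056907e-01 -3.12527740e+01
 -6.39858632e-02  4.37482435e-02  1.63453824e-04]
tool_pos [ 0.18369312 -0.62292474  0.22144608]
tool_rot [-176.77281317   89.88916989  109.66386223]
force [-0.33929559 -0.14386684 -0.18230693]
wrist_torque [ 0.01420788 -0.0449209  -0.0262571 ]
grip_width 0.08712229292723353
side 442.89162592339073 442.89162592339073 316.58585507419235 196.0727791736246 [[ 0.95619127 -0.29260448 -0.00899282]
 [-0.16613316 -0.51709478 -0.83965038]
 [ 0.24103532  0.80436037 -0.54305282]] [-0.58887298  0.13569373  0.72133566]
top 483.1994633712171 483.1994633712171 310.51735244230275 202.18175922715895 [[-0.01738527 -0.9994885   0.0268421 ]
 [-0.98329564  0.01222647 -0.18160451]
 [ 0.18118343 -0.02955096 -0.98300524]] [-0.01578411  0.62380379  0.84209542]
wrist 312.13409108325504 312.13409108325504 321.92245485303835 197.39966568865182 [[ 0.28251064 -0.95926127 -0.00235613]
 [-0.9183247  -0.27116273  0.28835833]
 [-0.27724987 -0.0793006  -0.95751967]] [-0.64968718 -0.03513331  0.39230332]
```

View pics/top0.png

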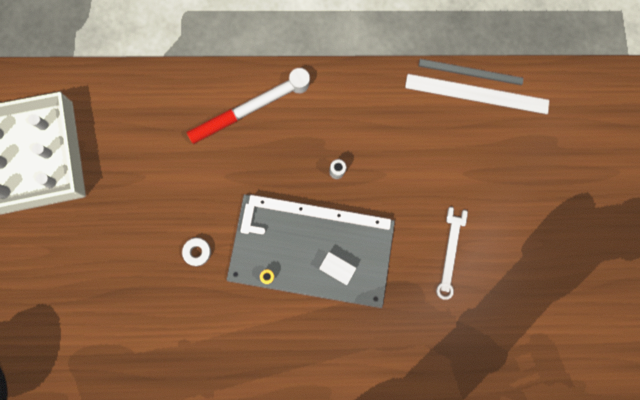

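View pics/side0.png

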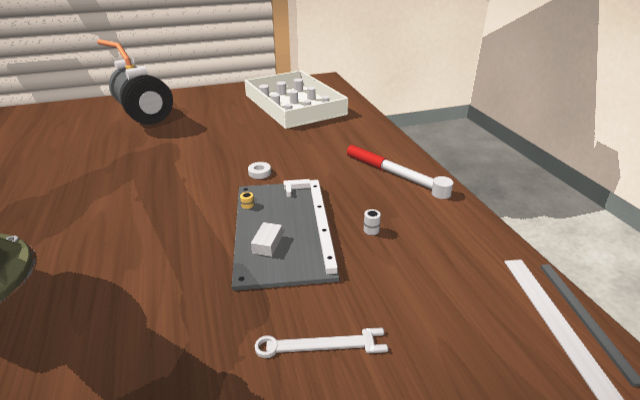

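View pics/wrist0.png

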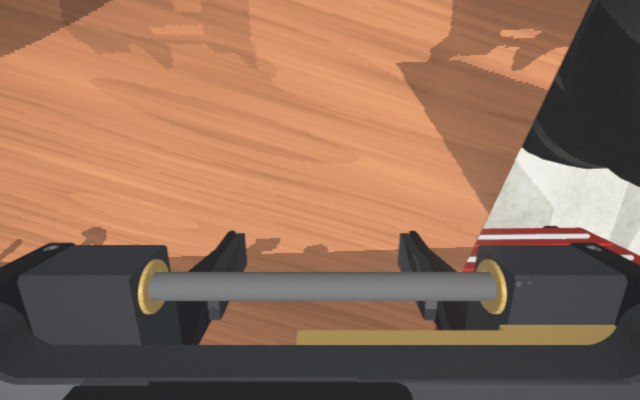

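The top view shows the jig with its plate corners near (247,195), (393,215), (382,306) and (228,281). The spacer is at (338,267), the bush at (267,276) and the pocket at the upper left. Next I measure by masks.

```bash
cat > h.py <<'E'
from cell import env
import cv2, numpy as np
def ray(c,u,v,z):
    R=np.array(c["R"]);t=np.array(c["t"]);C=-R.T@t
    d=R.T@np.array([(u-c["cx"])/c["fx"],(v-c["cy"])/c["fy"],1.]);s=(z-C[2])/d[2];return (C+s*d)
def proj(c,X):
    p=np.array(c["R"])@np.array(X)+np.array(c["t"]);return np.array([c["fx"]*p[0]/p[2]+c["cx"],c["fy"]*p[1]/p[2]+c["cy"]])
E
python3 - <<'E'
from h import *
for n,box in (("top",(215,180,410,315)),("side",(225,170,350,295))):
    c=env.read_camera(n);f=c["frame"]
    hsv=cv2.cvtColor(f,cv2.COLOR_RGB2HSV)
    x0,y0,x1,y1=box
    cv2.imwrite(f"pics/{n}_z.png",cv2.resize(f[y0:y1,x0:x1,::-1],None,fx=4,fy=4,interpolation=cv2.INTER_CUBIC))
    for nm,m in (("bright",(hsv[...,1]<60)&(hsv[...,2]>150)),("brightmid",(hsv[...,1]<60)&(hsv[...,2]>195)),("plate",(hsv[...,1]<70)&(hsv[...,2]<150))):
        M=np.zeros(f.shape[:2],np.uint8);M[y0:y1,x0:x1]=m[y0:y1,x0:x1]*255
        cs,_=cv2.findContours(M,cv2.RETR_EXTERNAL,cv2.CHAIN_APPROX_NONE)
        for k in cs:
            if cv2.contourArea(k)<60: continue
            print(n,nm,cv2.contourArea(k),cv2.minAreaRect(k),cv2.approxPolyDP(k,2,True).reshape(-1,2).tolist())
E
```

```text
top bright 639.5 ((337.2823791503906, 268.373046875), (33.2554817199707, 20.658708572387695), 30.256441116333008) [[328, 252], [319, 269], [346, 285], [355, 267]]
top bright 1831.0 ((315.61895751953125, 217.9775848388672), (149.6824493408203, 38.63909149169922), 3.3664612770080566) [[240, 232], [264, 233], [263, 228], [250, 225], [254, 206], [384, 229], [390, 228], [390, 219], [250, 195], [249, 201], [245, 204]]
top brightmid 585.5 ((337.3110656738281, 268.2712097167969), (32.34788513183594, 19.520275115966797), 30.465543746948242) [[328, 253], [320, 269], [346, 284], [355, 268]]
top brightmid 1644.5 ((315.6199645996094, 223.65997314453125), (147.0782012939453, 38.466609954833984), 8.130102157592773) [[241, 232], [264, 232], [263, 228], [249, 224], [254, 205], [387, 229], [390, 220], [251, 195], [249, 203], [245, 206]]
top plate 11583.0 ((311.55108642578125, 250.76585388183594), (157.9771728515625, 88.48883056640625), 9.849015235900879) [[243, 196], [227, 280], [381, 307], [393, 220], [391, 228], [384, 230], [254, 207], [251, 225], [263, 227], [265, 233], [242, 234], [239, 232], [244
[... 492 characters left out ...]
 173], [254, 178], [263, 177], [268, 170], [248, 170]]
side brightmid 399.5 ((265.8923034667969, 233.9384765625), (18.10906982421875, 29.520263671875), 29.744882583618164) [[264, 222], [251, 242], [269, 246], [280, 225]]
side brightmid 953.5 ((310.0738830566406, 224.3071746826172), (95.92333221435547, 34.00480651855469), 77.84506225585938) [[284, 181], [287, 192], [290, 191], [291, 184], [310, 184], [325, 267], [335, 268], [318, 181]]
side plate 8307.0 ((281.079345703125, 234.4517364501953), (103.3916244506836, 106.87953186035156), 85.2363510131836) [[239, 187], [232, 289], [338, 281], [337, 264], [337, 272], [334, 274], [326, 274], [310, 188], [291, 189], [291, 195], [287, 197], [282, 184]]
```

View pics/top_z.png

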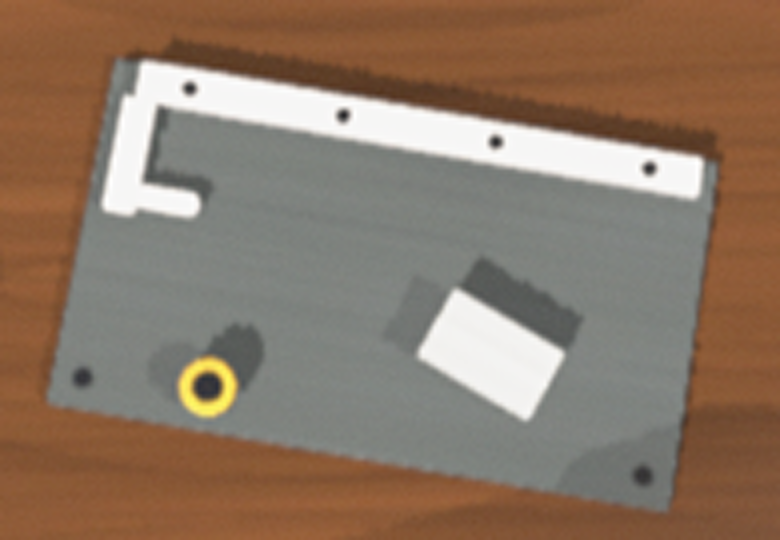

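View pics/side_z.png

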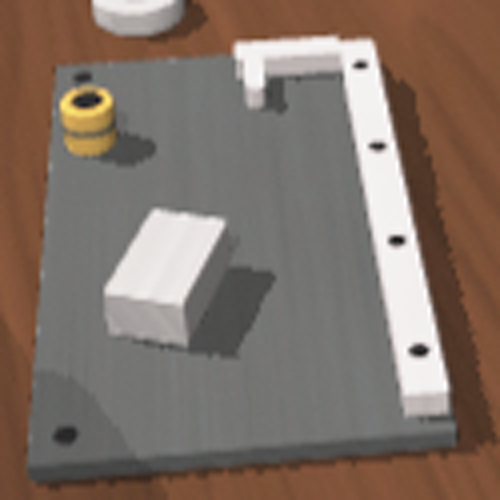

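```bash
cat > m.py <<'E'
from h import *
def edge(c,p,q,n=60,half=6):
    """subpixel edge line near segment pq: max-gradient position along the normal, line fit"""
    g=cv2.GaussianBlur(c["frame"].astype(np.float32).mean(2) if True else 0,(3,3),0)
    p=np.array(p,float);q=np.array(q,float);d=(q-p)/np.linalg.norm(q-p);nn=np.array([-d[1],d[0]])
    s=np.arange(-half,half+.01,.25);pts=[]
    for a in np.linspace(.08,.92,n):
        b=p+a*(q-p);X=b+s[:,None]*nn
        v=cv2.remap(g,X[:,0].astype(np.float32)[None],X[:,1].astype(np.float32)[None],cv2.INTER_LINEAR)[0]
        G=np.abs(np.gradient(v));k=np.argmax(G);w=slice(max(0,k-5),k+6)
        pts.append(b+nn*(s[w]*G[w]).sum()/G[w].sum())
    pts=np.array(pts,np.float32)
    l=cv2.fitLine(pts,cv2.DIST_HUBER,0,.01,.01).ravel()
    r=np.abs((pts-l[2:])@np.array([-l[1],l[0]]));
    return l[2:],l[:2],np.median(r)
def inter(a,b):
    s=np.linalg.solve(np.array([a[1],-b[1]]).T,b[0]-a[0]);return a[0]+s[0]*a[1]
E
python3 - <<'E'
from m import *
c=env.read_camera("top");s=env.read_camera("side")
for k in(c,s):print("cam",-np.array(k["R"]).T@np.array(k["t"]))
Z=lambda x,y:(x/4-.375+215,y/4-.375+180)
Y=lambda x,y:(x/4-.375+225,y/4-.375+170)
def rep(nm,cam,p,q,z,half=4):
    e=edge(cam,p,q,half=half);a=ray(cam,*(e[0]-20*e[1]),z);b=ray(cam,*(e[0]+20*e[1]),z)
    d=b-a;
    if d[1]<0:d=-d
    print(nm,"res",e[2].round(2),"pt",a.round(4),"yawY",np.degrees(np.arctan2(-d[0],d[1])).round(2));return e,a,b
rep("top rail inner",c,Z(175,108),Z(690,197),.022)
rep("top rail outer",c,Z(150,60),Z(700,155),.022,3)
rep("top plate front",c,Z(55,403),Z(665,510),.010)
rep("side rail inner",s,Y(345,80),Y(403,395),.022,3)
rep("side rail outer",s,Y(378,45),Y(447,385),.022,3)
L=rep("top plate left",c,Z(50,395),Z(110,70),.010)[0]
Rr=rep("top plate right",c,Z(672,500),Z(715,180),.010)[0]
F=edge(c,Z(55,403),Z(665,510))
print("corners -x+y, -x-y",ray(c,*inter(F,L),.01),ray(c,*inter(F,Rr),.01), np.linalg.norm(ray(c,*inter(F,L),.01)-ray(c,*inter(F,Rr),.01)))
q=[Z(455,288),Z(565,352),Z(528,420),Z(417,355)]
E=[edge(c,q[i],q[(i+1)%4],half=3) for i in range(4)]
P=[ray(c,*inter(E[i-1],E[i]),.034) for i in range(4)]
print("spacer top corners",np.round(P,4),[np.linalg.norm(P[i]-P[i-1]).round(4) for i in range(4)],np.mean(P,0))
q=[Y(155,210),Y(228,218),Y(183,302),Y(105,290)]
E=[edge(s,q[i],q[(i+1)%4],half=3) for i in range(4)]
P=[ray(s,*inter(E[i-1],E[i]),.034) for i in range(4)]
print("side spacer top corners",np.round(P,4),[np.linalg.norm(P[i]-P[i-1]).round(4) for i in range(4)],np.mean(P,0))
E
```

```text
cam [0.46053539 0.00148177 0.94149347]
cam [ 0.41175106 -0.68235418  0.50036302]
top rail inner res 0.11 pt [ 0.6038 -0.0233  0.022 ] yawY -10.69
top rail outer res 0.11 pt [0.6314 0.0078 0.022 ] yawY -10.89
top plate front res 0.18 pt [ 0.4559 -0.0073  0.01  ] yawY -10.79
side rail inner res 0.1 pt [0.6124 0.0156 0.022 ] yawY -10.86
side rail outer res 0.08 pt [ 0.6283 -0.004   0.022 ] yawY -10.8
top plate left res 0.55 pt [0.5268 0.1278 0.01  ] yawY 75.87
top plate right res 0.12 pt [ 0.4878 -0.1688  0.01  ] yawY 79.45
corners -x+y, -x-y [0.48368377 0.1386166  0.01      ] [ 0.42724049 -0.15747008  0.01      ] 0.3014185902498046
spacer top corners [[ 0.5338 -0.0575  0.034 ]
 [ 0.5025 -0.1088  0.034 ]
 [ 0.4704 -0.0899  0.034 ]
 [ 0.5019 -0.0381  0.034 ]] [np.float64(0.0373), np.float64(0.0601), np.float64(0.0373), np.float64(0.0606)] [ 0.50215768 -0.07356511  0.034     ]
side spacer top corners [[ 0.5025 -0.0428  0.034 ]
 [ 0.5329 -0.0609  0.034 ]
 [ 0.5009 -0.1132  0.034 ]
 [ 0.4708 -0.0951  0.034 ]] [np.float64(0.0612), np.float64(0.0354), np.float64(0.0614), np.float64(0.0351)] [ 0.50176368 -0.07800178  0.034     ]
```

```bash
cat > plan.py <<'E'
from h import *
from scipy.spatial.transform import Rotation as Ro
PSI=np.radians(-10.8);EX=np.array([np.cos(PSI),np.sin(PSI),0]);EY=np.array([-np.sin(PSI),np.cos(PSI),0])
O=.5497*EX+.076*EY
def j2w(x,y,z): return O+EX*x/1e3+EY*y/1e3+np.array([0,0,z/1e3])
def w2j(p): d=np.array(p)-O;return np.array([d@EX,d@EY,d[2]])*1e3
def rot(jaw): # jaw: jaw direction in world
    x=np.array([0,0,-1.]);return np.column_stack([x,np.cross(jaw,x),jaw])
def state():
    o=env.get_obs();R=Ro.from_euler('xyz',o["tool_rot"],degrees=True).as_matrix();p=np.array(o["tool_pos"])
    print("t",round(o["time_s"],2),"jig",w2j(p).round(1),"world",p.round(4),"F",np.round(o["force"],1),"Fjig",np.round([np.array(o["force"])@EX,np.array(o["force"])@EY],1),"w",round(o["grip_width"],4),"q",np.round(o["qpos"],0))
    return p,R
def plan(x,y,z,jaw):
    p,R=state();T=j2w(x,y,z)
    w=Ro.from_matrix(R.T@rot(jaw)).as_rotvec(degrees=True)
    print("turn/120",(w/120).round(4),"rows>=",np.ceil(abs(w).max()/8.5))
    for nm,A in (("shift cur axes /.04",R),("shift target axes /.04",rot(jaw))): print(nm,(A.T@(T-p)/.04).round(3))
E
python3 - <<'E'
from plan import *
p,R=state();print(R.round(3),O)
for s in(1,-1): plan(-92,-58,80,s*EY)
c=env.read_camera("top")
for u,v,z,n in((267,276,.024,"bush"),(338,167,.038,"socket"),(445,291,.005,"wr"),(457,215,.005,"wr")):print(n,w2j(ray(c,u,v,z)))
E
```

```text
t 0.35 jig [-252.3 -653.9  222.4] world [ 0.1838 -0.6234  0.2224] F [-0.3 -0.3 -0.7] Fjig [-0.3 -0.3] w 0.0867 q [74. 18. -4. 83.  1. 79. -3.]
[[-0.     0.959  0.283]
 [ 0.     0.283 -0.959]
 [-1.    -0.    -0.   ]] [ 0.55420428 -0.02834968  0.        ]
t 0.35 jig [-252.3 -653.9  222.4] world [ 0.1838 -0.6234  0.2224] F [-0.3 -0.3 -0.7] Fjig [-0.3 -0.3] w 0.0867 q [74. 18. -4. 83.  1. 79. -3.]
turn/120 [-1.2731e+00 -1.0000e-04 -2.0000e-04] rows>= 18.0
shift cur axes /.04 [  3.562  10.381 -11.411]
shift target axes /.04 [ 3.559 -4.008 14.897]
t 0.35 jig [-252.3 -653.9  222.4] world [ 0.1838 -0.6234  0.2224] F [-0.3 -0.3 -0.7] Fjig [-0.3 -0.3] w 0.0867 q [74. 18. -4. 83.  1. 79. -3.]
turn/120 [ 2.269e-01 -1.000e-04  1.000e-04] rows>= 4.0
shift cur axes /.04 [  3.562  10.381 -11.411]
shift target axes /.04 [  3.559   4.008 -14.897]
bush [-79.23883509  72.71729885  24.        ]
socket [148.44840806 -24.23142641  38.        ]
wr [ -48.47711545 -267.54145493    5.        ]
wr [ 102.59410161 -273.36243251    5.        ]
```

Emit:
drive_tool:
  increments:
    - [[0,0,0],[0.0567,0,0]]
    - [[0,0,0],[0.0567,0,0]]
    - [[0,0,0],[0.0567,0,0]]
    - [[0,0,0],[0.0567,0,0]]
    - [[0,0.2,-0.7],[0,0,0]]
    - [[0,0.2,-0.7],[0,0,0]]
    - [[0,0.2,-0.7],[0,0,0]]
    - [[0,0.2,-0.7],[0,0,0]]
    - [[0,0.2,-0.7],[0,0,0]]
    - [[0,0.2,-0.7],[0,0,0]]
  hand: -0.35
  squeeze: 20

```text
time_s: 1.4
tool_pos: [0.2629, -0.4663, 0.2227]
tool_rot: [29.5, 90.0, -71.3]
force: [0.3, -0.2, 0.1]
grip_width: 0.0289
```

Emit:
drive_tool:
  increments:
    - [[0,0.2,-0.7],[0,0,0]]
    - [[0,0.2,-0.7],[0,0,0]]
    - [[0,0.2,-0.7],[0,0,0]]
    - [[0,0.2,-0.7],[0,0,0]]
    - [[0,0.2,-0.7],[0,0,0]]
    - [[0,0.2,-0.7],[0,0,0]]
    - [[0,0.2,-0.7],[0,0,0]]
    - [[0,0.2,-0.7],[0,0,0]]
    - [[0,0.2,-0.7],[0,0,0]]
    - [[0,0.2,-0.7],[0,0,0]]

```text
time_s: 2.4
tool_pos: [0.3938, -0.2062, 0.2228]
tool_rot: [43.8, 90.0, -57.0]
force: [1.0, -0.0, -1.1]
grip_width: 0.0281
```

```bash
python3 -c "
from plan import *
plan(-92,-58,80,-EY)"
```

```text
t 2.4 jig [-124.2 -204.8  222.8] world [ 0.3938 -0.2062  0.2228] F [ 1.  -0.  -1.1] Fjig [1.  0.2] w 0.0281 q [ 49.  -6. -23. 110.  -3.  76. -74.]
turn/120 [ 0.0001  0.0003 -0.0003] rows>= 1.0
shift cur axes /.04 [ 3.568  0.804 -3.671]
shift target axes /.04 [ 3.57   0.805 -3.67 ]
```

Emit:
drive_tool:
  increments:
    - [[0,0.13,-0.6],[0,0,0]]
    - [[0,0.13,-0.6],[0,0,0]]
    - [[0,0.13,-0.6],[0,0,0]]
    - [[0,0.13,-0.6],[0,0,0]]
    - [[0.2,0.13,-0.6],[0,0,0]]
    - [[0.5,0.15,-0.6],[0,0,0]]
    - [[0.8,0,-0.07],[0,0,0]]
    - [[0.8,0,0],[0,0,0]]
    - [[0.8,0,0],[0,0,0]]
    - [[0.8,0,0],[0,0,0]]

```text
time_s: 3.4
tool_pos: [0.4525, -0.0692, 0.0657]
tool_rot: [64.2, 89.9, -36.6]
force: [-0.6, -1.3, -0.0]
grip_width: 0.0283
```

Emit:
drive_tool:
  increments:
    - [[0.4,0,0],[0,0,0]]
    - [[0,0,0],[0,0,0]]

```text
time_s: 3.6
tool_pos: [0.4502, -0.0686, 0.0484]
tool_rot: [-98.2, 89.7, 161.0]
force: [-0.9, 0.0, -0.0]
grip_width: 0.0282
```

```bash
python3 -c "
from plan import *
plan(-92,-58,14,-EY)
for n in ('top','side'):
    c=env.read_camera(n);cv2.imwrite(f'pics/{n}1.png',cv2.resize(c['frame'][160:320,200:440,::-1],None,fx=3,fy=3))"
```

```text
t 3.6 jig [-94.6 -59.1  48.4] world [ 0.4502 -0.0686  0.0484] F [-0.9  0.  -0. ] Fjig [-0.9 -0.1] w 0.0282 q [ 39.   7. -35. 120.   5.  55. -99.]
turn/120 [ 0.0003 -0.0003  0.0023] rows>= 1.0
shift cur axes /.04 [ 0.86   0.07  -0.026]
shift target axes /.04 [ 0.86   0.066 -0.026]
```

View pics/side1.png

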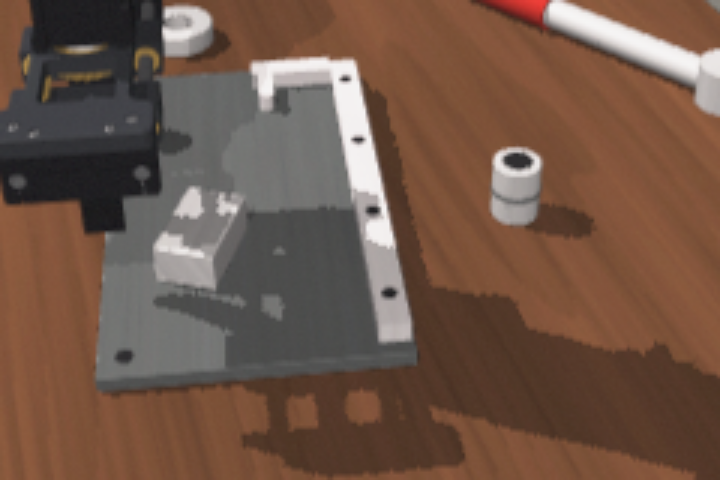

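View pics/top1.png

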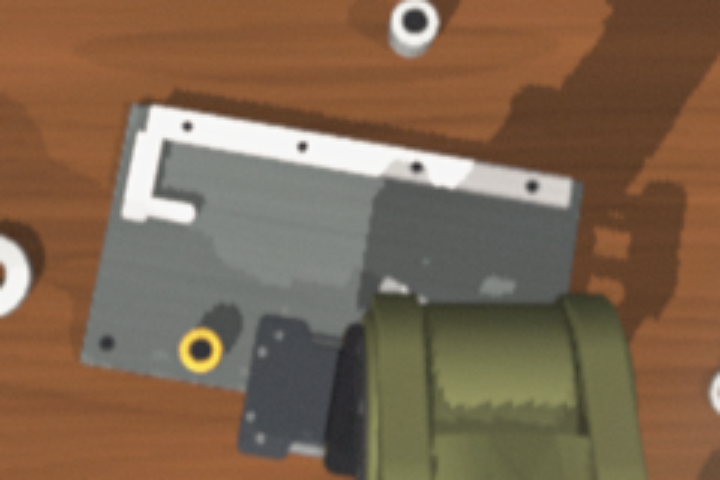

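The side view shows the finger at (103,225), behind the spacer and clear of it. The bush is at (200,348) in the top view, also clear. I lower the fingers now.

Emit:
drive_tool:
  increments:
    - [[0.3,0.0,0],[0,0,0]]
    - [[0.3,0.02,0],[0,0,0.0023]]
    - [[0.2,0.02,0],[0,0,0]]
    - [[0,0,0],[0,0,0]]

```text
time_s: 4.1
tool_pos: [0.4535, -0.0694, 0.0179]
tool_rot: [90.8, 89.8, -10.0]
force: [1.2, 0.5, 0.3]
grip_width: 0.0284
```

```bash
python3 -c "
from plan import *
plan(-92,-58,14,-EY)"
```

```text
t 4.1 jig [-91.3 -59.2  17.9] world [ 0.4535 -0.0694  0.0179] F [1.2 0.5 0.3] Fjig [1.1 0.7] w 0.0284 q [  38.   10.  -35.  121.    7.   51. -101.]
turn/120 [ 0.0001 -0.     -0.0017] rows>= 1.0
shift cur axes /.04 [ 0.097 -0.019 -0.03 ]
shift target axes /.04 [ 0.097 -0.018 -0.03 ]
```

Emit:
drive_tool:
  increments:
    - [[0.07,0,-0.03],[0,0,0]]
    - [[0,0.15,0],[0,0,0]]
    - [[0,0.15,0],[0,0,0]]
    - [[0,0.1,0],[0,0,0]]
    - [[0,0.1,0],[0,0,0]]
    - [[0,0.1,0],[0,0,0]]
    - [[0,0.1,0],[0,0,0]]
    - [[0,0.1,0],[0,0,0]]
    - [[0,0.1,0],[0,0,0]]
    - [[0,0.1,0],[0,0,0]]

```text
time_s: 5.1
tool_pos: [0.4926, -0.0751, 0.0157]
tool_rot: [93.4, 89.9, -7.3]
force: [-6.6, 0.8, 4.3]
grip_width: 0.0285
```

Emit:
drive_tool:
  increments:
    - [[0,0.1,0],[0,0,0]]
    - [[0,0.1,0],[0,0,0]]
    - [[0,0.1,0],[0,0,0]]
    - [[0,0.1,0],[0,0,0]]
    - [[0,0,0],[0,0,0]]

```text
time_s: 5.6
tool_pos: [0.5105, -0.0787, 0.0161]
tool_rot: [95.7, 89.6, -5.0]
force: [-1.1, 0.3, 0.9]
grip_width: 0.0285
```

```bash
python3 -c "
from plan import *
plan(0,-58,14,-EY)
for n in ('top','side'):
    c=env.read_camera(n);cv2.imwrite(f'pics/{n}2.png',cv2.resize(c['frame'][160:320,200:440,::-1],None,fx=3,fy=3))"
```

```text
t 5.6 jig [-33.5 -57.6  16.1] world [ 0.5105 -0.0787  0.0161] F [-1.1  0.3  0.9] Fjig [-1.2  0.1] w 0.0285 q [  36.   17.  -33.  114.   12.   52. -104.]
turn/120 [ 0.0002 -0.0003 -0.0032] rows>= 1.0
shift cur axes /.04 [0.059 0.837 0.01 ]
shift target axes /.04 [0.054 0.837 0.01 ]
```

View pics/side2.png

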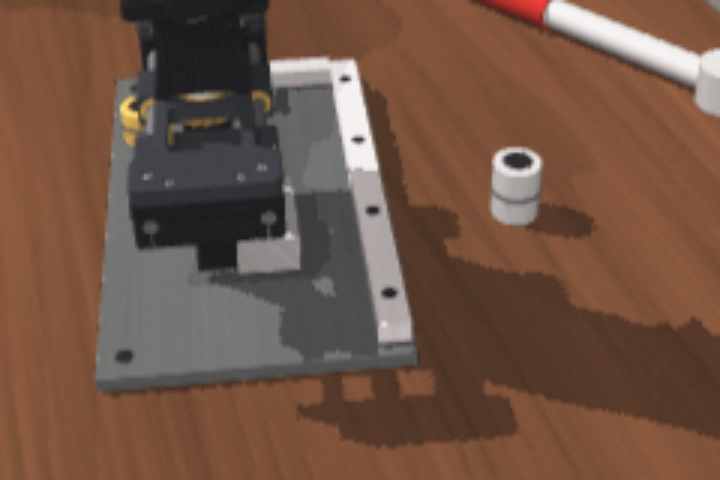

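View pics/top2.png

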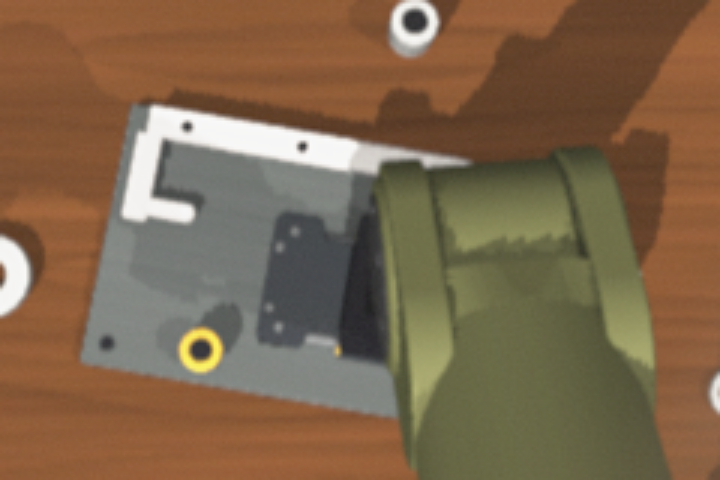

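The side view shows the spacer squared up in front of the fingers, with its near end at about (268,250). I keep pushing toward the rail.

Emit:
drive_tool:
  increments:
    - [[0,0.1,0],[0,0,0]]
    - [[0,0.1,0],[0,0,0]]
    - [[0,0.1,0],[0,0,0]]
    - [[0,0.1,0],[0,0,0]]
    - [[0,0.1,0],[0,0,0]]
    - [[0,0.1,0],[0,0,0]]
    - [[0,0.1,0],[0,0,0]]
    - [[0,0.1,0],[0,0,0]]

```text
time_s: 6.5
tool_pos: [0.5392, -0.0845, 0.0161]
tool_rot: [65.1, 89.9, -35.6]
force: [-5.0, 1.7, 2.8]
grip_width: 0.0281
```

Emit:
drive_tool:
  increments:
    - [[0,0.05,0],[0,0,0]]
    - [[0,0.05,0],[0,0,0]]
    - [[0,0,0],[0,0,0]]

```text
time_s: 6.8
tool_pos: [0.5444, -0.0855, 0.0161]
tool_rot: [88.5, 89.7, -12.3]
force: [-3.1, 0.8, 0.4]
grip_width: 0.0281
```

Emit:
drive_tool:
  increments:
    - [[0,0.04,0],[0,0,0]]
    - [[0,0,0],[0,0,0]]

```text
time_s: 7.0
tool_pos: [0.5462, -0.0858, 0.0161]
tool_rot: [89.3, 89.7, -11.5]
force: [-2.6, 0.3, -0.2]
grip_width: 0.0281
```

```bash
python3 -c "
from plan import *
plan(4.5,-58,14,-EY)"
```

```text
t 7.0 jig [  2.9 -58.   16.1] world [ 0.5462 -0.0858  0.0161] F [-2.6  0.3 -0.2] Fjig [-2.6 -0.2] w 0.0281 q [  34.   21.  -32.  109.   14.   54. -105.]
turn/120 [ 0.0001  0.     -0.0024] rows>= 1.0
shift cur axes /.04 [0.053 0.04  0.001]
shift target axes /.04 [0.052 0.04  0.001]
```

Close now, so I press on in small steps and watch the force.

Emit:
drive_tool:
  increments:
    - [[0,0.03,0],[0,0,0]]
    - [[0,0,0],[0,0,0]]

```text
time_s: 7.2
tool_pos: [0.5464, -0.0859, 0.0161]
tool_rot: [82.1, 89.8, -18.7]
force: [-5.1, 0.7, 2.8]
grip_width: 0.0284
```

Emit:
drive_tool:
  increments:
    - [[0,0.03,0],[0,0,0]]
    - [[0,0,0],[0,0,0]]

```text
time_s: 7.4
tool_pos: [0.5464, -0.0859, 0.0161]
tool_rot: [21.2, 90.0, -79.6]
force: [-8.0, 1.7, 5.5]
grip_width: 0.0284
```

Emit:
drive_tool:
  increments:
    - [[0,0.02,0],[0,0,0]]
    - [[0,0,0],[0,0,0]]

```text
time_s: 7.6
tool_pos: [0.5464, -0.0859, 0.0161]
tool_rot: [-51.0, 89.9, -151.8]
force: [-10.4, 2.1, 8.4]
grip_width: 0.0283
```

The fingers stopped at a firm wall at jig x 3.1 with force building to 10 N, so the long side is pressed flat on the rail. Now I retract, lift, turn the gripper 90° and close the fingers.

Emit:
drive_tool:
  increments:
    - [[0,-0.2,0],[0,0,0]]
    - [[0,-0.4,0],[0,0,0]]
    - [[-0.3,-0.2,0],[0,0,0]]
    - [[-0.6,0,0],[0,0,0]]
    - [[-0.6,0,0.2],[0,0,0]]
    - [[-0.3,0,0.5],[0,0,0]]
    - [[0,0,0.7],[0,0,0]]
    - [[0,0,0.1],[-0.069,0,0]]
    - [[0,0,0],[-0.069,0,0]]
    - [[0,0,0],[-0.069,0,0]]

```text
time_s: 8.6
tool_pos: [0.5077, -0.1402, 0.0888]
tool_rot: [61.4, 89.5, -14.3]
force: [-0.9, 0.5, 0.6]
grip_width: 0.0283
```

Emit:
drive_tool:
  increments:
    - [[0,0,0],[-0.069,0,0]]
    - [[0,0,0],[-0.069,0,0]]
    - [[0,0,0],[-0.069,0,0]]
    - [[0,0,0],[-0.069,0,0]]
    - [[0,0,0],[-0.069,0,0]]
    - [[0,0,0],[-0.069,0,0]]
    - [[0,0,0],[-0.069,0,0]]
    - [[0,0,0],[-0.06,0,0]]
  hand: -1

```text
time_s: 9.4
tool_pos: [0.5078, -0.1397, 0.0887]
tool_rot: [-3.4, 89.5, -13.9]
force: [0.4, 0.8, -0.2]
grip_width: 0.0003
```

```bash
python3 -c "
from plan import *
plan(28,-115,60,EX)
for n in ('top','side'):
    c=env.read_camera(n);cv2.imwrite(f'pics/{n}3.png',cv2.resize(c['frame'][160:320,200:440,::-1],None,fx=3,fy=3))"
```

```text
t 9.4 jig [ -24.7 -118.1   88.7] world [ 0.5078 -0.1397  0.0887] F [ 0.4  0.8 -0.2] Fjig [0.2 0.9] w 0.0003 q [ 52.  14. -44. 109.  11.  61.  -7.]
turn/120 [0.0028 0.0043 0.0002] rows>= 1.0
shift cur axes /.04 [0.73  0.071 1.312]
shift target axes /.04 [0.718 0.078 1.318]
```

View pics/side3.png

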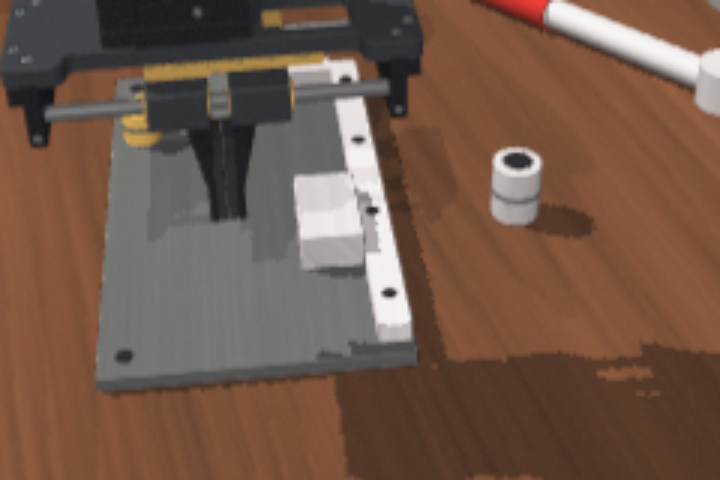

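View pics/top3.png

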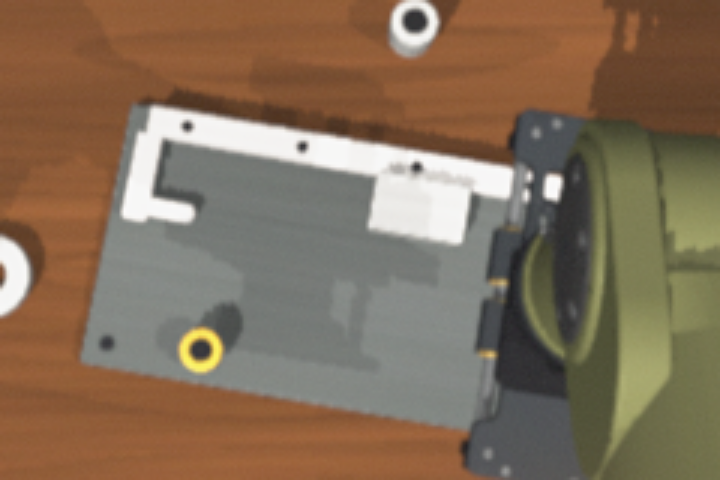

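Spacer lies along the rail: top view corners are near (370,230) and (462,243), and it is square with the rail. I measure it before the slide.

```bash
python3 -c "
from m import *
from plan import *
def Z(x,y): return (x/3-.33+200,y/3-.33+160)
c=env.read_camera('top')
lo=edge(c,Z(372,230),Z(460,243),half=3)
ri=edge(c,Z(463,240),Z(470,185),half=3)
le=edge(c,Z(369,226),Z(376,180),half=3)
a,b=[ray(c,*inter(lo,k),.034) for k in (le,ri)]
print('lower corners jig',w2j(a),w2j(b),'yaw rel jig',np.degrees(np.arctan2(*( (w2j(a)-w2j(b))[:2])[::1])))
k=edge(c,Z(190,140),Z(360,172),half=3)
print('rail slope px vs lo',np.degrees(np.arctan2(k[1][1],k[1][0])),np.degrees(np.arctan2(lo[1][1],lo[1][0])),le[2],ri[2])
plan(28,-115,60,EX)
"
```

```text
lower corners jig [ 12.09920589 -16.17656699  34.        ] [ 12.22675947 -76.38423671  34.        ] yaw rel jig -0.12138438170626076
rail slope px vs lo 9.875912 9.815677 0.08505131 0.089876086
t 9.55 jig [ -25.2 -118.2   88.6] world [ 0.5073 -0.1397  0.0886] F [-0.8 -0.8 -0. ] Fjig [-0.7 -1. ] w 0.0005 q [ 52.  14. -44. 109.  11.  61.  -7.]
turn/120 [-0.0013  0.0036  0.0001] rows>= 1.0
shift cur axes /.04 [0.724 0.083 1.325]
shift target axes /.04 [0.714 0.079 1.33 ]
```

Flush with the rail (yaw within 0.1°), spacer centre at about (30.6, -46) in the jig frame, still 140 mm short of the stop. Next the fingers go behind its -y end.

Emit:
drive_tool:
  increments:
    - [[0,0,0.45],[0,0.0036,0]]
    - [[0,0,0.45],[0,0,0]]
    - [[0,0.1,0.44],[0,0,0]]
    - [[0.4,0.1,0],[0,0,0]]
    - [[0.5,0,0],[0,0,0]]
    - [[0.5,0,0],[0,0,0]]
    - [[0.3,0,0],[0,0,0]]
    - [[0,0,0],[0,0,0]]

```text
time_s: 10.35
tool_pos: [0.558, -0.1408, 0.0177]
tool_rot: [176.5, 89.6, 165.7]
force: [-0.1, 0.6, -0.5]
grip_width: 0.0001
```

```bash
python3 -c "
from plan import *
plan(28.5,-87,15,EX)"
```

```text
t 10.35 jig [  24.8 -109.8   17.7] world [ 0.558  -0.1408  0.0177] F [-0.1  0.6 -0.5] Fjig [-0.2  0.6] w 0.0001 q [ 45.  26. -40. 104.  19.  57. -14.]
turn/120 [-0.0002 -0.0032 -0.0002] rows>= 1.0
shift cur axes /.04 [0.068 0.57  0.092]
shift target axes /.04 [0.068 0.57  0.092]
```

Emit:
drive_tool:
  increments:
    - [[0.03,0.2,0.05],[0,-0.0032,0]]
    - [[0,0.2,0.04],[0,0,0]]
    - [[0,0.1,0],[0,0,0]]
    - [[0,0.1,0.002],[0,0,0]]
    - [[0,0.1,0.002],[0,0,0]]
    - [[0,0.1,0.002],[0,0,0]]
    - [[0,0.1,0.002],[0,0,0]]
    - [[0,0.1,0.002],[0,0,0]]
    - [[0,0.1,0.002],[0,0,0]]
    - [[0,0.1,0.002],[0,0,0]]

```text
time_s: 11.35
tool_pos: [0.5728, -0.1, 0.02]
tool_rot: [-60.1, 89.5, -71.1]
force: [-4.5, -8.9, 6.8]
grip_width: 0.0003
```

Emit:
drive_tool:
  increments:
    - [[0,0.1,0.002],[0,0,0]]
    - [[0,0.1,0.002],[0,0,0]]
    - [[0,0.1,0.002],[0,0,0]]
    - [[0,0.1,0.002],[0,0,0]]
    - [[0,0,0],[0,0,0]]

```text
time_s: 11.85
tool_pos: [0.5758, -0.0841, 0.02]
tool_rot: [-64.1, 89.5, -75.0]
force: [-4.5, -8.7, 6.8]
grip_width: 0.0004
```

```bash
python3 -c "
from plan import *
plan(29,40,15,EX)
for n in ('top','side'):
    c=env.read_camera(n);cv2.imwrite(f'pics/{n}4.png',cv2.resize(c['frame'][160:320,200:440,::-1],None,fx=3,fy=3))"
```

```text
t 11.85 jig [ 31.7 -50.7  20. ] world [ 0.5758 -0.0841  0.02  ] F [-4.5 -8.7  6.8] Fjig [-2.8 -9.4] w 0.0004 q [ 39.  26. -41. 104.  21.  57. -21.]
turn/120 [-0.0011  0.0017  0.0034] rows>= 1.0
shift cur axes /.04 [ 0.108  2.268 -0.073]
shift target axes /.04 [ 0.124  2.267 -0.067]
```

View pics/side4.png

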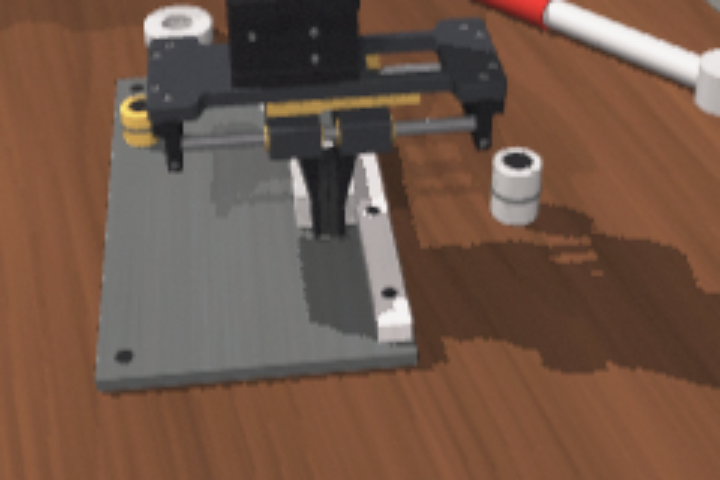

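View pics/top4.png

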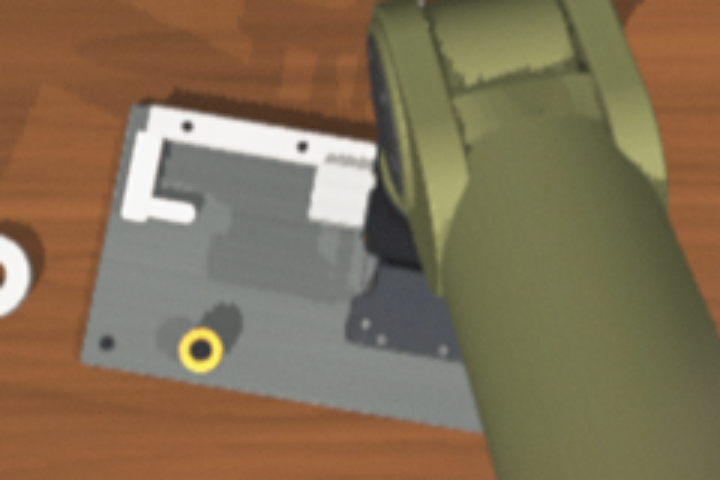

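The spacer is still flush with the rail (left corner near (310,215) in the top view). The fingers have drifted to within 2 mm of the rail, though. I back off, re-centre and resume.

Emit:
drive_tool:
  increments:
    - [[0,-0.2,0],[0,0,0]]
    - [[0,-0.2,0],[0,0,0]]
    - [[0,0,-0.08],[0,0,0]]
    - [[0,0,0],[0,0,0]]

```text
time_s: 12.35
tool_pos: [0.5699, -0.094, 0.0186]
tool_rot: [8.3, 89.8, -2.5]
force: [0.1, 0.2, -0.2]
grip_width: 0.0007
```

```bash
python3 -c "
from plan import *
plan(28.5,-60,15,EX)
from m import *
def Z(x,y): return (x/3-.33+200,y/3-.33+160)
c=env.read_camera('top')
lo=edge(c,Z(310,217),Z(360,225),half=3)
le=edge(c,Z(309,213),Z(316,168),half=3)
print('corner',w2j(ray(c,*inter(lo,le),.034)),np.degrees(np.arctan2(lo[1][1],lo[1][0])),lo[2],le[2])
"
```

```text
t 12.35 jig [ 27.8 -61.6  18.6] world [ 0.5699 -0.094   0.0186] F [ 0.1  0.2 -0.2] Fjig [0.  0.2] w 0.0007 q [ 41.  26. -41. 105.  20.  57. -19.]
turn/120 [ 0.0001  0.0016 -0.0002] rows>= 1.0
shift cur axes /.04 [0.091 0.039 0.018]
shift target axes /.04 [0.091 0.039 0.018]
corner [11.7101437  21.98424258 34.        ] 8.734158 0.1399959 0.12326052
```

```bash
python3 -c "
from plan import *
c=env.read_camera('top');a=c['frame'][195:245,290:350,::-1]
s=env.read_camera('side');b=s['frame'][195:245,285:345,::-1]
cv2.imwrite('pics/c5.png',cv2.resize(np.hstack([a,b]),None,fx=6.6,fy=6.6,interpolation=cv2.INTER_CUBIC))"
```

View pics/c5.png

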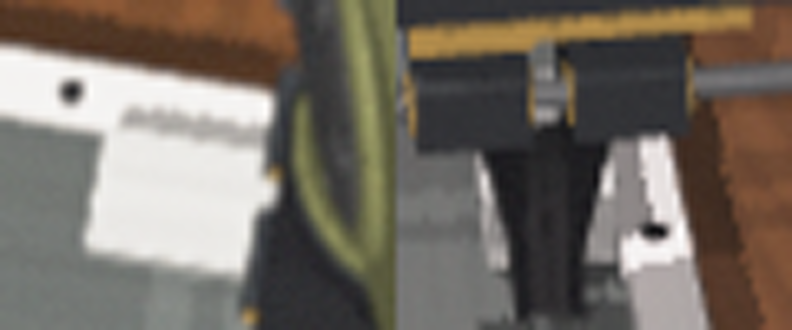

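The lower edge of the spacer runs parallel to the rail's edge, (85,248) to (240,275) in the crop, so it is still flush. I continue the slide.

Emit:
drive_tool:
  increments:
    - [[0.05,0.15,0],[0,0,0]]
    - [[0,0.1,0],[0,0,0]]
    - [[0,0.1,0],[0,0,0]]
    - [[0,0.1,0],[0,0,0]]
    - [[0,0.1,0],[0,0,0]]
    - [[0,0.1,0],[0,0,0]]
    - [[0,0.1,0],[0,0,0]]
    - [[0,0.1,0],[0,0,0]]
    - [[0,0.1,0],[0,0,0]]
    - [[0,0.1,0],[0,0,0]]

```text
time_s: 13.5
tool_pos: [0.5782, -0.0528, 0.0167]
tool_rot: [-1.8, 89.8, -12.6]
force: [-0.4, -2.2, -1.0]
grip_width: 0.0004
```

Emit:
drive_tool:
  increments:
    - [[0,0.1,0],[0,0,0]]
    - [[0,0.1,0],[0,0,0]]
    - [[0,0.1,0],[0,0,0]]
    - [[0,0.1,0],[0,0,0]]
    - [[0,0.1,0],[0,0,0]]
    - [[0,0,0],[0,0,0]]

```text
time_s: 14.1
tool_pos: [0.5823, -0.0324, 0.017]
tool_rot: [11.6, 89.7, 0.9]
force: [-0.6, -0.8, -1.0]
grip_width: 0.0008
```

```bash
python3 -c "
from plan import *
plan(28.5,55,15,EX)
for n in ('top','side'):
    c=env.read_camera(n);cv2.imwrite(f'pics/{n}6.png',cv2.resize(c['frame'][160:320,200:440,::-1],None,fx=3,fy=3))"
```

```text
t 14.1 jig [28.3  1.3 17. ] world [ 0.5823 -0.0324  0.017 ] F [-0.6 -0.8 -1. ] Fjig [-0.4 -0.9] w 0.0008 q [ 35.  27. -42. 104.  21.  57. -26.]
turn/120 [ 0.0006  0.002  -0.0004] rows>= 1.0
shift cur axes /.04 [0.05  1.342 0.005]
shift target axes /.04 [0.049 1.342 0.004]
```

View pics/top6.png

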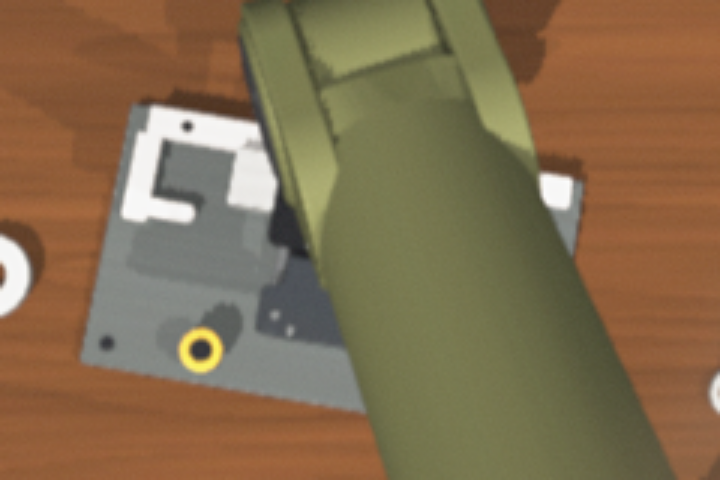

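View pics/side6.png

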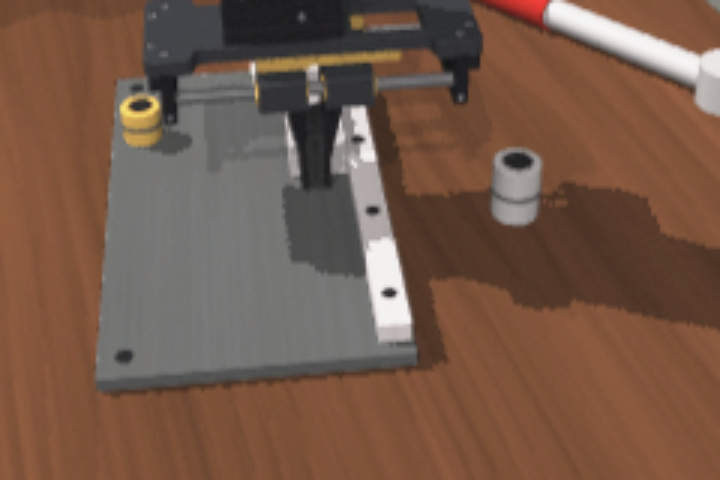

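```bash
python3 -c "
from plan import *
from m import *
def Z(x,y): return (x/3-.33+200,y/3-.33+160)
c=env.read_camera('top')
lo=edge(c,Z(230,205),Z(274,212),half=2.5)
le=edge(c,Z(229,202),Z(235,160),half=2.5)
for t in (0,14):
  print('lower edge jig',w2j(ray(c,*(inter(lo,le)+t*np.abs(lo[1])),.034)),lo[2],le[2])
a=c['frame'][185:235,265:325,::-1]
cv2.imwrite('pics/c7.png',cv2.resize(a,None,fx=9,fy=9,interpolation=cv2.INTER_CUBIC))
"
```

```text
lower edge jig [11.96284905 73.88027948 34.        ] 0.15471303 0.07303341
lower edge jig [12.46746207 47.4458999  34.        ] 0.15471303 0.07303341
```

View pics/c7.png

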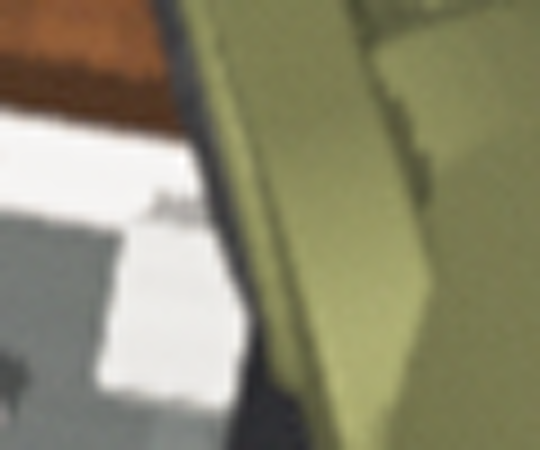

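The spacer's face is still at jig x 12.0–12.5, as at the rail, and its leading end is at y 74. I push it into the pocket.

Emit:
drive_tool:
  increments:
    - [[0.02,0.1,0.002],[0,0,0]]
    - [[0.02,0.1,0.002],[0,0,0]]
    - [[0,0.1,0.002],[0,0,0]]
    - [[0,0.1,0.002],[0,0,0]]
    - [[0,0.1,0.002],[0,0,0]]
    - [[0,0.1,0.002],[0,0,0]]
    - [[0,0.1,0.002],[0,0,0]]
    - [[0,0.1,0.002],[0,0,0]]
    - [[0,0.1,0.002],[0,0,0]]
    - [[0,0.1,0.002],[0,0,0]]

```text
time_s: 15.25
tool_pos: [0.5894, -0.0017, 0.0162]
tool_rot: [-76.3, 89.4, -87.3]
force: [-6.8, -13.1, 12.0]
grip_width: 0.0004
```

Emit:
drive_tool:
  increments:
    - [[0,0.1,0],[0,0,0]]
    - [[0,0.05,0],[0,0,0]]
    - [[0,0.03,0],[0,0,0]]
    - [[0,0,0],[0,0,0]]

```text
time_s: 15.65
tool_pos: [0.5909, 0.0061, 0.0162]
tool_rot: [-73.4, 89.4, -84.4]
force: [-6.7, -11.7, 11.0]
grip_width: 0.0004
```

Emit:
drive_tool:
  increments:
    - [[0,0.04,0],[0,0,0]]
    - [[0,0.04,0],[0,0,0]]
    - [[0,0,0],[0,0,0]]

```text
time_s: 15.95
tool_pos: [0.5915, 0.0089, 0.0161]
tool_rot: [-74.2, 89.4, -85.2]
force: [-6.1, -12.4, 10.0]
grip_width: 0.0004
```

```bash
python3 -c "
from plan import *
plan(28.5,55,15,EX)"
```

```text
t 15.95 jig [29.7 43.6 16.1] world [0.5915 0.0089 0.0161] F [ -6.1 -12.4  10. ] Fjig [ -3.7 -13.3] w 0.0004 q [ 30.  28. -41. 103.  22.  58. -31.]
turn/120 [-0.0018  0.0013  0.0046] rows>= 1.0
shift cur axes /.04 [ 0.026  0.285 -0.03 ]
shift target axes /.04 [ 0.028  0.285 -0.029]
```

Emit:
drive_tool:
  increments:
    - [[0,0.06,-0.004],[0,0,0]]
    - [[0,0.06,-0.004],[0,0,0]]
    - [[0,0.04,0],[0,0,0]]
    - [[0,0,0],[0,0,0]]

```text
time_s: 16.35
tool_pos: [0.5929, 0.0164, 0.0161]
tool_rot: [-64.5, 89.5, -75.5]
force: [-5.5, -10.7, 8.0]
grip_width: 0.0003
```

Emit:
drive_tool:
  increments:
    - [[0,0.04,0],[0,0,0]]
    - [[0,0.04,0],[0,0,0]]
    - [[0,0,0],[0,0,0]]

```text
time_s: 16.65
tool_pos: [0.5929, 0.0165, 0.0161]
tool_rot: [-77.9, 89.3, -89.0]
force: [-7.9, -15.1, 10.8]
grip_width: 0.0004
```

Emit:
drive_tool:
  increments:
    - [[0,0.03,0],[0,0,0]]
    - [[0,0.0,0],[0,0,0]]

```text
time_s: 16.85
tool_pos: [0.5929, 0.0165, 0.0161]
tool_rot: [-81.1, 89.2, -92.2]
force: [-8.0, -16.9, 13.4]
grip_width: 0.0005
```

```bash
python3 -c "
from plan import *
plan(28.5,55,15,EX)
c=env.read_camera('top');a=c['frame'][180:240,230:320,::-1]
cv2.imwrite('pics/c8.png',cv2.resize(a,None,fx=8,fy=8,interpolation=cv2.INTER_CUBIC))"
```

```text
t 16.85 jig [29.6 51.3 16.1] world [0.5929 0.0165 0.0161] F [ -8.  -16.9  13.4] Fjig [ -4.7 -18.1] w 0.0005 q [ 29.  28. -41. 102.  23.  58. -32.]
turn/120 [-0.0026  0.001   0.0067] rows>= 1.0
shift cur axes /.04 [ 0.027  0.093 -0.028]
shift target axes /.04 [ 0.029  0.093 -0.027]
```

View pics/c8.png

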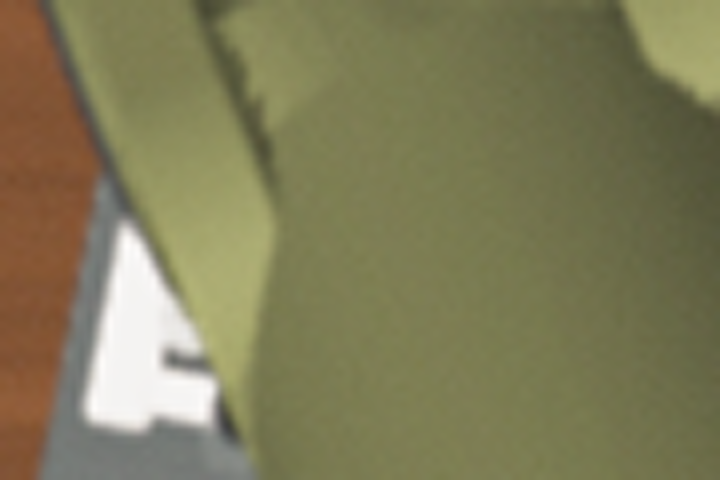

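The fingers stopped at y 51.3 with the force rising to 18 N, which fits the block being home. I back off clear before lifting, then look.

Emit:
drive_tool:
  increments:
    - [[0,-0.2,0],[0,0,0]]
    - [[0,-0.4,0],[0,0,0]]
    - [[0,-0.6,0],[0,0,0]]
    - [[-0.4,-0.6,0],[0,0,0]]
    - [[-0.8,-0.6,0],[0,0,0]]
    - [[-0.8,-0.6,0],[0,0,0]]
    - [[-0.8,-0.6,0],[0,0,0]]
    - [[0,-0.6,0],[0,0,0]]
    - [[0,-0.6,0],[0,0,0]]

```text
time_s: 17.8
tool_pos: [0.5586, -0.163, 0.1289]
tool_rot: [-0.1, 89.6, -10.8]
force: [-1.5, -0.1, -0.5]
grip_width: 0.0006
```

```bash
python3 -c "
from plan import *
state()
c=env.read_camera('top');a=c['frame'][180:240,230:320,::-1]
cv2.imwrite('pics/c9.png',cv2.resize(a,None,fx=8,fy=8,interpolation=cv2.INTER_CUBIC))
c=env.read_camera('side');a=c['frame'][165:225,260:350,::-1]
cv2.imwrite('pics/s9.png',cv2.resize(a,None,fx=8,fy=8,interpolation=cv2.INTER_CUBIC))"
```

```text
t 17.8 jig [  29.6 -131.4  128.9] world [ 0.5586 -0.163   0.1289] F [-1.5 -0.1 -0.5] Fjig [-1.5 -0.4] w 0.0006 q [ 50.  18. -42.  99.  13.  67.  -7.]
```

View pics/c9.png

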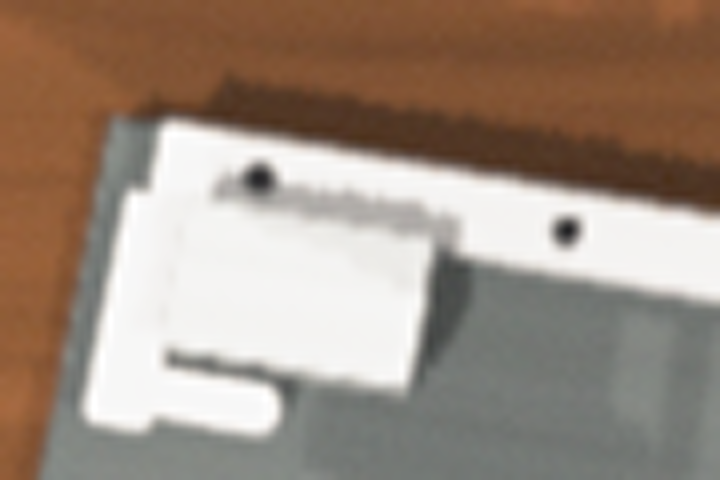

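View pics/s9.png

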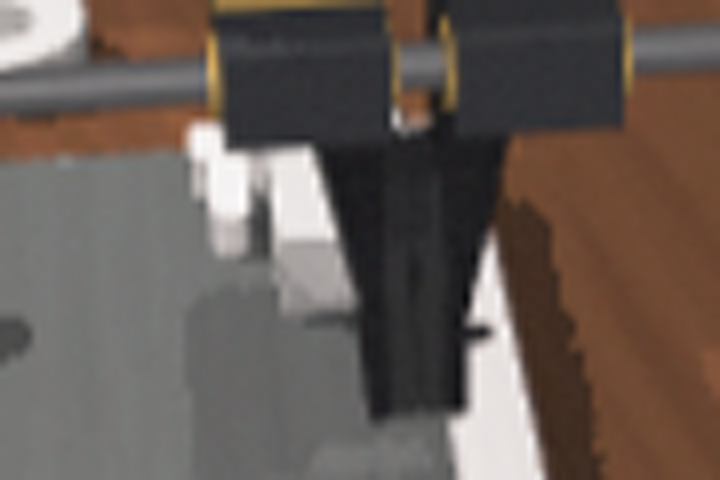

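Top view: the spacer is in the pocket between the keeper and rail, with a shadow line where the stop meets it near (175,290). I clear the arm and measure.

Emit:
drive_tool:
  increments:
    - [[-0.6,-0.6,0],[0,0,0]]
    - [[-0.6,-0.6,-0.5],[0,0,0]]
    - [[-0.6,-0.6,-0.7],[0,0,0]]
    - [[-0.3,-0.6,-0.7],[0,0,0]]
    - [[0,-0.4,-0.7],[0,0,0]]
    - [[0,-0.2,-0.5],[0,0,0]]
    - [[0,0,0],[0,0,0]]

```text
time_s: 18.6
tool_pos: [0.4109, -0.2573, 0.2105]
tool_rot: [-25.0, 89.8, -36.0]
force: [-0.2, 0.4, 0.7]
grip_width: 0.0006
```

```bash
python3 -c "
from plan import *
from m import *
state()
def Z(x,y): return (x/8-.44+230,y/8-.44+180)
c=env.read_camera('top')
lo=edge(c,Z(290,373),Z(405,391),half=2.5)
lo2=edge(c,Z(172,355),Z(405,391),half=2)
ri=edge(c,Z(410,385),Z(432,245),half=2.5)
k=inter(lo,ri);k2=inter(lo2,ri);print('corner',w2j(ray(c,*k,.034)),w2j(ray(c,*k2,.034)))
for l in(lo,lo2): 
  d=w2j(ray(c,*l[0],.034))-w2j(ray(c,*(l[0]+10*l[1]),.034));print('yaw of long edge rel jig',np.degrees(np.arctan(-d[0]/d[1])),l[2])
d=w2j(ray(c,*ri[0],.034))-w2j(ray(c,*(ri[0]+10*ri[1]),.034));print('yaw of end rel jig',np.degrees(np.arctan(d[1]/d[0])))
# end stop outer/inner edges
st=edge(c,Z(128,205),Z(90,400),half=2.5);ka=edge(c,Z(190,428),Z(255,437),half=2)
for nm,e,z in(('stop outer',st,.022),('keeper outer',ka,.022)):print(nm,w2j(ray(c,*e[0],z)),e[2])
s=env.read_camera('side');a=s['frame'][165:225,260:350,::-1]
cv2.imwrite('pics/s10.png',cv2.resize(a,None,fx=8,fy=8,interpolation=cv2.INTER_CUBIC))
cv2.imwrite('pics/t10.png',c['frame'][:,:,::-1])
"
```

```text
t 18.6 jig [ -97.9 -251.7  210.5] world [ 0.4109 -0.2573  0.2105] F [-0.2  0.4  0.7] Fjig [-0.3  0.4] w 0.0006 q [ 68.  -0. -38. 106.  -0.  74.  18.]
corner [12.70828039 63.78948964 34.        ] [14.08584866 63.77884574 34.        ]
yaw of long edge rel jig 2.05477793654156 0.08165474
yaw of long edge rel jig 6.727828824475607 0.33383265
yaw of end rel jig -0.44308179700630973
stop outer [ 22.26644115 139.48237029  22.        ] 0.09056356
keeper outer [ -2.78993052 106.79120834  22.        ] 0.12479742
```

View pics/s10.png

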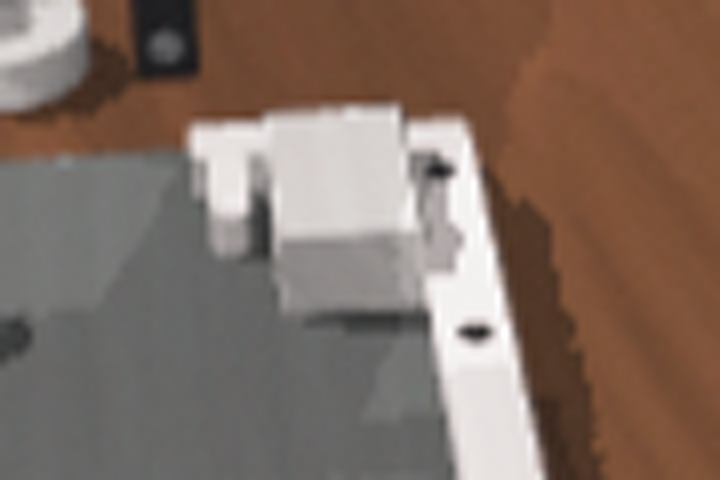

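View pics/t10.png

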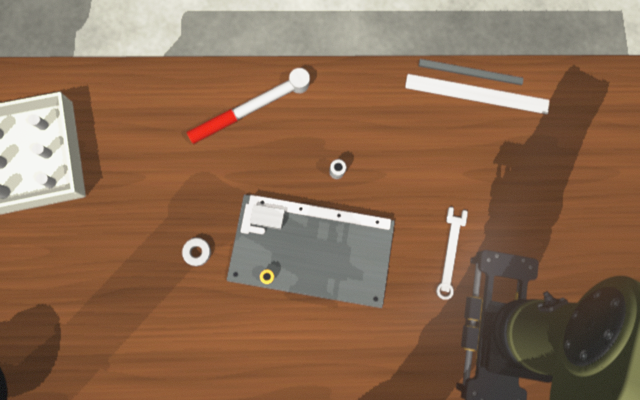

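```bash
python3 -c "
from plan import *
from m import *
def Y(x,y): return (x/8-.44+260,y/8-.44+165)
s=env.read_camera('side')
def yw(e,z,ax):
  d=w2j(ray(s,*e[0],z))-w2j(ray(s,*(e[0]+10*e[1]),z));return np.degrees(np.arctan(-d[0]/d[1] if ax else d[1]/d[0]))
L=edge(s,Y(268,135),Y(279,235),half=1.5);Rr=edge(s,Y(404,130),Y(419,230),half=1.5);F=edge(s,Y(285,240),Y(412,231),half=2);B=edge(s,Y(270,112),Y(400,104),half=2)
rail=edge(s,Y(432,320),Y(455,470),half=2)
for n,e,a in(('L',L,1),('R',Rr,1),('F',F,0),('B',B,0)):print(n,'yaw',yw(e,.034,a).round(2),e[2].round(2))
print('rail yaw',yw(rail,.022,1),w2j(ray(s,*rail[0],.022)))
for a,b in((L,F),(Rr,F),(Rr,B),(L,B)):print(w2j(ray(s,*inter(a,b),.034)).round(1))
T=edge(s,Y(410,122),Y(465,120),half=1.5);print('stop/rail outer end',w2j(ray(s,*T[0],.022)))
c=env.read_camera('top');g=c['frame'].mean(2)
a=c['frame'][195:235,240:290,::-1].astype(float);a=np.clip((a-200)*4.6,0,255).astype(np.uint8)
cv2.imwrite('pics/t11.png',cv2.resize(a,None,fx=14,fy=14,interpolation=cv2.INTER_NEAREST))
"
```

```text
L yaw -1.56 0.06
R yaw -1.05 0.19
F yaw 1.49 0.12
B yaw 2.91 0.14
rail yaw -0.09646232614649124 [48.796676    6.15652764 22.        ]
[13.1 58.9 34. ]
[48.6 59.9 34. ]
[ 49.8 121.3  34. ]
[ 14.8 119.5  34. ]
stop/rail outer end [ 60.12926837 131.19186453  22.        ]
```

View pics/t11.png

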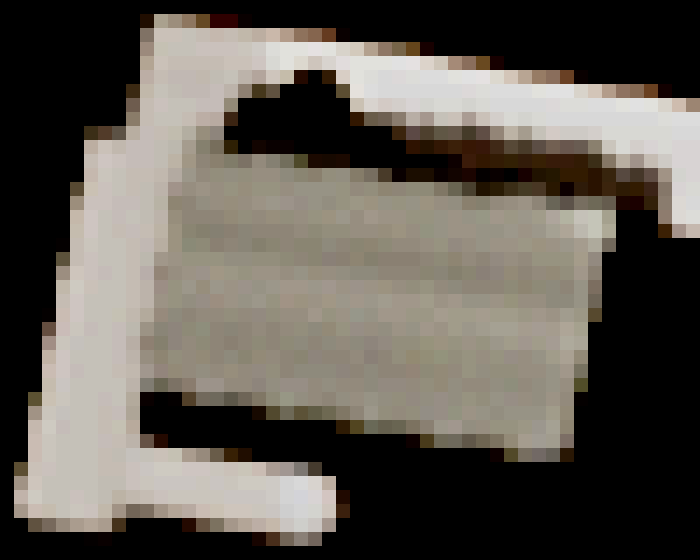

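Contrast-stretched, the spacer (grey) touches the stop along (150–190, 150–390). I measure its yaw from this tone mask.

```bash
python3 -c "
from plan import *
from m import *
c=env.read_camera('top')
g=c['frame'].astype(float).mean(2)
print(g[200:232:3,244:290:4].round(0))
G=cv2.resize(g[195:235,240:290].astype(np.float32),None,fx=1,fy=1)
def sub(axis,rng,lo,hi,thr,rev=False):
  P=[]
  for k in rng:
    v=(g[lo:hi,k] if axis==0 else g[k,lo:hi]); s=np.arange(lo,hi)
    if rev: v=v[::-1];s=s[::-1]
    i=np.argmax(v<thr)   # first drop from inside outward
    f=(v[i-1]-thr)/(v[i-1]-v[i]);q=s[i-1]+(s[i]-s[i-1])*f
    P.append((k,q) if axis==0 else (q,k))
  return np.array(P)
def yaw(P,long):
  W=np.array([w2j(ray(c,*p,.034)) for p in P]);i,j=(1,0) if long else (0,1)
  m,b=np.polyfit(W[:,i],W[:,j],1);r=np.std(W[:,j]-m*W[:,i]-b)
  print('long' if long else 'end','yaw',np.degrees(np.arctan(-m if long else m)).round(2),'res mm',r.round(2),'first/last',W[0].round(1),W[-1].round(1))
yaw(sub(0,range(252,280),215,232,170),1)
yaw(sub(0,range(262,280),215,232,170),1)
yaw(sub(1,range(211,226),272,292,170),0)
"
```

```text
[[119. 128. 240. 242. 240. 245. 247. 249. 243. 216. 131.  93.]
 [117. 161. 241. 208. 135. 153. 228. 242. 247. 247. 247. 248.]
 [124. 242. 239. 226. 222. 201. 175. 200. 204. 208. 237. 246.]
 [158. 241. 229. 230. 232. 231. 231. 231. 229. 218. 203. 247.]
 [195. 242. 232. 228. 227. 229. 229. 231. 232. 232. 143. 153.]
 [240. 242. 231. 231. 233. 232. 231. 230. 229. 229.  81.  95.]
 [242. 242. 228. 229. 230. 230. 231. 232. 233. 235.  74.  96.]
 [243. 241. 228. 230. 229. 229. 229. 229. 230. 232.  74. 115.]
 [242. 242. 143. 159. 222. 225. 229. 232. 231. 228.  86. 114.]
 [242. 241. 241. 208. 162. 100. 144. 170. 214. 205. 118. 117.]
 [242. 239. 243. 243. 246. 203. 116. 112. 111. 120. 115. 116.]]
long yaw -0.44 res mm 0.28 first/last [ 12.1 118.2  34. ] [12.3 66.4 34. ]
long yaw -0.67 res mm 0.26 first/last [12.9 99.1 34. ] [12.3 66.4 34. ]
end yaw -1.04 res mm 0.23 first/last [46.2 63.2 34. ] [18.7 64.1 34. ]
```

Both cameras hint at a residual −0.5 to −1° of yaw, which would put the outer end roughly 0.5 mm off the rail. There is time for a gentle seating press, with closed fingertips on the outer part of the −x side, toward the rail.

```bash
python3 -c "
from plan import *
plan(-24,72,100,EX)"
```

```text
t 18.85 jig [ -94.8 -249.4  210.6] world [ 0.4143 -0.2556  0.2106] F [ 0.9  0.2 -0.5] Fjig [0.8 0.3] w 0.0004 q [ 68.   0. -39. 106.  -0.  74.  18.]
turn/120 [ 0.0014  0.0022 -0.0004] rows>= 1.0
shift cur axes /.04 [2.78  8.027 1.781]
shift target axes /.04 [2.766 8.035 1.77 ]
```

Emit:
drive_tool:
  increments:
    - [[0,0.7,0.2],[0.0014,0.0022,0]]
    - [[0,0.8,0.2],[0,0,0]]
    - [[0,0.8,0.2],[0,0,0]]
    - [[0,0.8,0.2],[0,0,0]]
    - [[0,0.8,0.2],[0,0,0]]
    - [[0,0.8,0.2],[0,0,0]]
    - [[0.3,0.8,0.2],[0,0,0]]
    - [[0.5,0.8,0.2],[0,0,0]]
    - [[0.8,0.8,0.17],[0,0,0]]
    - [[0.8,0.8,0],[0,0,0]]

```text
time_s: 19.85
tool_pos: [0.5443, 0.0426, 0.114]
tool_rot: [65.4, 89.9, 54.5]
force: [0.6, -0.1, 0.7]
grip_width: 0.0004
```

Emit:
drive_tool:
  increments:
    - [[0.3,0.1,0],[0,0,0]]
    - [[0,0,0],[0,0,0]]
    - [[0,0,0],[0,0,0]]

```text
time_s: 20.15
tool_pos: [0.5437, 0.0437, 0.1031]
tool_rot: [169.8, 90.0, 158.8]
force: [-0.4, -1.0, 0.2]
grip_width: 0.0009
```

```bash
python3 -c "
from plan import *
plan(-24,72,18,EX)
c=env.read_camera('side');cv2.imwrite('pics/s12.png',cv2.resize(c['frame'][160:280,220:380,::-1],None,fx=4,fy=4))"
```

```text
t 20.15 jig [-23.8  68.8 103.1] world [0.5437 0.0437 0.1031] F [-0.4 -1.   0.2] Fjig [-0.3 -1. ] w 0.0009 q [ 39.  18. -53. 105.  16.  65. -31.]
turn/120 [-0.0013 -0.0002 -0.    ] rows>= 1.0
shift cur axes /.04 [ 2.128  0.08  -0.004]
shift target axes /.04 [ 2.128  0.08  -0.005]
```

View pics/s12.png

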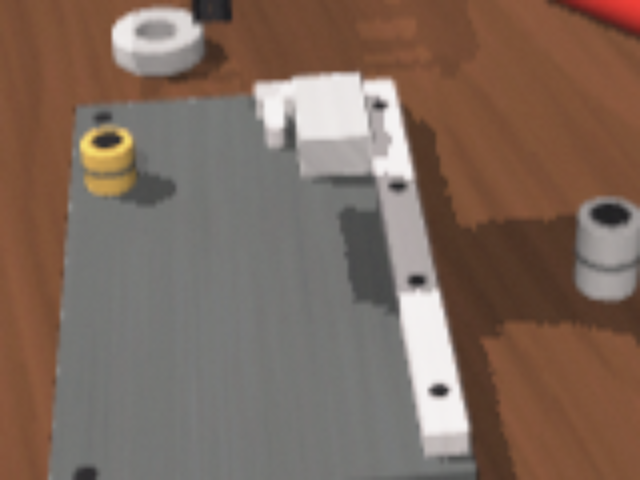

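Emit:
drive_tool:
  increments:
    - [[0.5,0.08,0],[-0.0013,0,0]]
    - [[0.6,0.02,0],[0,0,0]]
    - [[0.6,0,0],[0,0,0]]
    - [[0.4,0,0],[0,0,0]]
    - [[0,0,0],[0,0,0]]

```text
time_s: 20.7
tool_pos: [0.543, 0.0465, 0.0177]
tool_rot: [-159.2, 89.8, -170.1]
force: [-0.1, -0.6, -0.1]
grip_width: 0.0006
```

Emit:
drive_tool:
  increments:
    - [[0,0,0.15],[0,0,0]]
    - [[0,0,0.15],[0,0,0]]
    - [[0,0,0.1],[0,0,0]]
    - [[0,0,0],[0,0,0]]

```text
time_s: 21.1
tool_pos: [0.5611, 0.0448, 0.0196]
tool_rot: [22.0, 89.9, 11.2]
force: [-1.1, -0.1, 0.5]
grip_width: 0.0005
```

```bash
python3 -c "
from plan import *
plan(-3,72,18,EX)
c=env.read_camera('side');cv2.imwrite('pics/s13.png',cv2.resize(c['frame'][160:280,220:380,::-1],None,fx=4,fy=4))"
```

```text
t 21.1 jig [-6.9 73.2 19.6] world [0.5611 0.0448 0.0196] F [-1.1 -0.1  0.5] Fjig [-1.1 -0.3] w 0.0005 q [ 34.  27. -49. 106.  24.  57. -36.]
turn/120 [-0.0003  0.0006 -0.0002] rows>= 1.0
shift cur axes /.04 [ 0.039 -0.029  0.099]
shift target axes /.04 [ 0.039 -0.029  0.099]
```

View pics/s13.png

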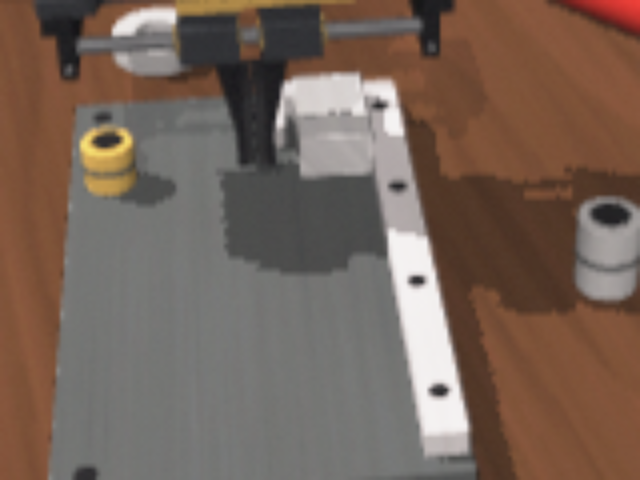

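The fingers are at (257,165), about 8 mm left of the spacer at (298,170) and clear of the keeper. I press gently.

Emit:
drive_tool:
  increments:
    - [[0,0,0.08],[0,0,0]]
    - [[0,0,0.06],[0,0,0]]
    - [[0,0,0],[0,0,0]]

```text
time_s: 21.45
tool_pos: [0.5655, 0.0439, 0.0187]
tool_rot: [167.0, 90.0, 156.2]
force: [-0.6, 0.2, -0.0]
grip_width: 0.0002
```

Emit:
drive_tool:
  increments:
    - [[0,0,0.06],[0,0,0]]
    - [[0,0,0.06],[0,0,0]]
    - [[0,0,0],[0,0,0]]

```text
time_s: 21.75
tool_pos: [0.5702, 0.043, 0.0187]
tool_rot: [174.6, 90.0, 163.8]
force: [-0.1, 0.1, 0.0]
grip_width: 0.0004
```

Emit:
drive_tool:
  increments:
    - [[0,0,0.06],[0,0,0]]
    - [[0,0,0.04],[0,0,0]]
    - [[0,0,0],[0,0,0]]

```text
time_s: 22.05
tool_pos: [0.5728, 0.0425, 0.0186]
tool_rot: [-166.8, 89.8, -177.6]
force: [-4.1, 0.8, 2.7]
grip_width: 0.0007
```

Contact, so I add a little more force.

Emit:
drive_tool:
  increments:
    - [[0,0,0.05],[0,0,0]]
    - [[0,0,0.05],[0,0,0]]
    - [[0,0,0],[0,0,0]]

```text
time_s: 22.35
tool_pos: [0.5728, 0.0426, 0.0183]
tool_rot: [-164.3, 89.4, -175.1]
force: [-13.4, 0.6, 11.7]
grip_width: 0.0005
```

Emit:
drive_tool:
  increments:
    - [[0,0,0.05],[0,0,0]]
    - [[0,0,0.05],[0,0,0]]
    - [[0,0,0],[0,0,0]]

```text
time_s: 22.65
tool_pos: [0.5728, 0.0426, 0.0182]
tool_rot: [-163.6, 88.9, -174.3]
force: [-24.2, 0.2, 21.0]
grip_width: 0.0003
```

```bash
python3 -c "
from plan import *
plan(-3,72,18,EX)"
```

```text
t 22.65 jig [ 5.  73.2 18.2] world [0.5728 0.0426 0.0182] F [-24.2   0.2  21. ] Fjig [-23.8  -4.4] w 0.0003 q [ 32.  29. -48. 104.  25.  60. -36.]
turn/120 [ 0.0009 -0.0087  0.0026] rows>= 1.0
shift cur axes /.04 [ 0.009 -0.029 -0.199]
shift target axes /.04 [ 0.005 -0.029 -0.199]
```

It is rigid: the tips did not move from 4 to 24 N, so the block is against the rail. I back away in −x before lifting.

Emit:
drive_tool:
  increments:
    - [[0,0,-0.3],[0,0,0]]
    - [[0,0,-0.4],[0,0,0]]
    - [[0,0,-0.3],[0,0,0]]
    - [[-0.5,0,0],[0,0,0]]
    - [[-0.8,0,0],[0,0,0]]
    - [[-0.8,-0.5,0],[0,0,0]]
    - [[-0.8,-0.8,0],[0,0,0]]
    - [[-0.6,-0.8,-0.2],[0,0,0]]
    - [[0,-0.8,-0.3],[0,0,0]]
    - [[0,-0.8,-0.3],[0,0,0]]

```text
time_s: 23.65
tool_pos: [0.4836, -0.0926, 0.1598]
tool_rot: [-24.5, 89.8, -35.3]
force: [0.5, -0.5, -0.8]
grip_width: 0.0008
```

Emit:
drive_tool:
  increments:
    - [[0,-0.8,-0.2],[0,0,0]]
    - [[0,-0.8,-0.2],[0,0,0]]
    - [[0,-0.8,-0.2],[0,0,0]]
    - [[0,-0.8,0],[0,0,0]]
    - [[0,-0.6,0],[0,0,0]]
    - [[0,0,0],[0,0,0]]

```text
time_s: 24.25
tool_pos: [0.43, -0.2402, 0.1588]
tool_rot: [-78.8, 89.9, -90.0]
force: [-0.4, 0.7, -0.1]
grip_width: 0.0003
```

```bash
cat > fin.py <<'E'
from plan import *
from m import *
state()
c=env.read_camera('top')
g=c['frame'].astype(float).mean(2)
def sub(axis,rng,lo,hi,thr):
  P=[]
  for k in rng:
    v=(g[lo:hi,k] if axis==0 else g[k,lo:hi]); s=np.arange(lo,hi)
    i=np.argmax(v<thr);f=(v[i-1]-thr)/(v[i-1]-v[i]);q=s[i-1]+f
    P.append((k,q) if axis==0 else (q,k))
  return np.array(P)
def yaw(P,long):
  W=np.array([w2j(ray(c,*p,.034)) for p in P]);i,j=(1,0) if long else (0,1)
  m,b=np.polyfit(W[:,i],W[:,j],1)
  print('long' if long else 'end','yaw',np.degrees(np.arctan(-m if long else m)).round(2),W[0].round(1),W[-1].round(1))
yaw(sub(0,range(252,280),215,232,170),1)
yaw(sub(1,range(211,226),272,292,170),0)
s=env.read_camera('side')
def Y(x,y): return (x/8-.44+260,y/8-.44+165)
L=edge(s,Y(268,135),Y(279,235),half=1.5);R_=edge(s,Y(404,130),Y(419,230),half=1.5);F=edge(s,Y(285,240),Y(412,231),half=2)
for e,a in((L,1),(R_,1),(F,0)):
  d=w2j(ray(s,*e[0],.034))-w2j(ray(s,*(e[0]+10*e[1]),.034));print('side yaw',np.degrees(np.arctan(-d[0]/d[1] if a else d[1]/d[0])).round(2))
print([w2j(ray(s,*inter(k,F),.034)).round(1) for k in(L,R_)])
a=c['frame'][195:235,240:290,::-1].astype(float);a=np.clip((a-200)*4.6,0,255).astype(np.uint8)
cv2.imwrite('pics/t14.png',cv2.resize(a,None,fx=14,fy=14,interpolation=cv2.INTER_NEAREST))
cv2.imwrite('pics/s14.png',cv2.resize(s['frame'][165:225,260:350,::-1],None,fx=8,fy=8,interpolation=cv2.INTER_CUBIC))
cv2.imwrite('pics/tf.png',c['frame'][:,:,::-1])
E
python3 fin.py
```

```text
t 24.25 jig [ -82.3 -231.4  158.8] world [ 0.43   -0.2402  0.1588] F [-0.4  0.7 -0.1] Fjig [-0.6  0.6] w 0.0003 q [ 69.   4. -44. 109.   3.  68.  13.]
long yaw -0.53 [ 12.  118.2  34. ] [12.1 66.4 34. ]
end yaw -0.2 [46.1 63.7 34. ] [18.7 64.1 34. ]
side yaw 0.07
side yaw -0.7
side yaw 2.4
[array([12.2, 58.2, 34. ]), array([48.7, 59.7, 34. ])]
```

View pics/t14.png

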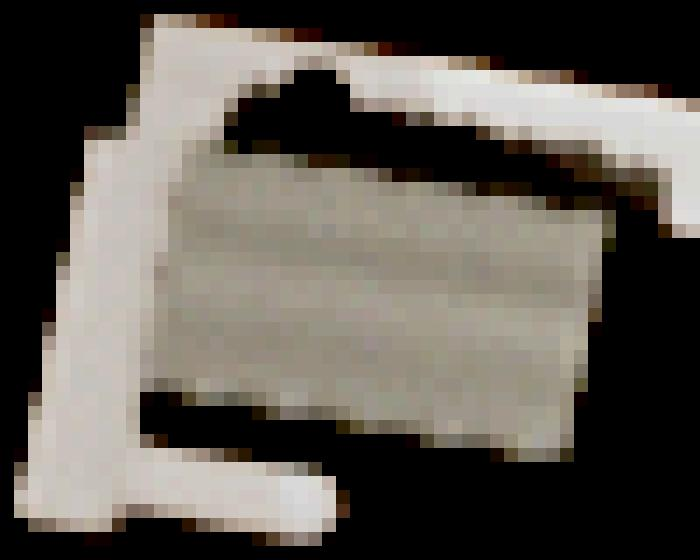

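View pics/s14.png

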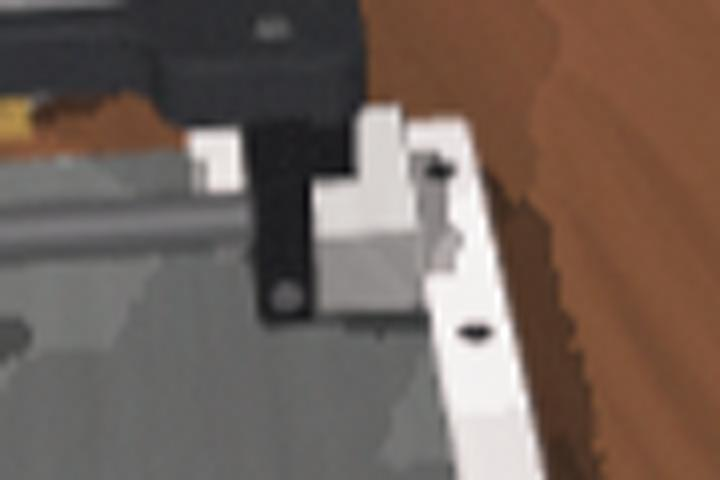

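View pics/tf.png

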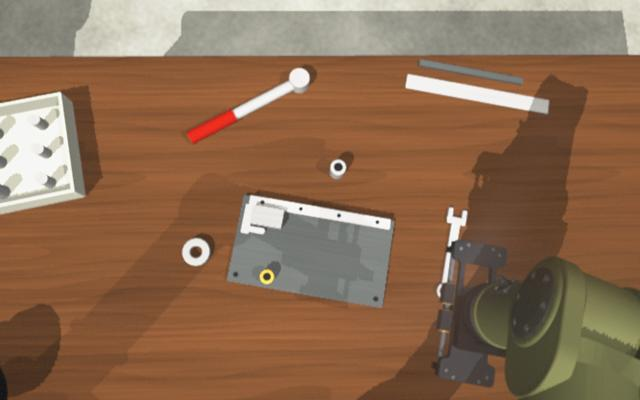

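The press removed the yaw: the end edge is now −0.2° (was −1.0°), and the face lies at jig x 12.0–12.1 along its length. That turn may have opened a hair at the stop, so one last light push on the end, slightly to the rail side so that it also holds the block on the rail.

```bash
python3 -c "
from plan import *
plan(33,25,80,EX)"
```

```text
t 24.35 jig [ -81.8 -227.   158.8] world [ 0.4313 -0.236   0.1588] F [-0.6  0.1 -0.4] Fjig [-0.6 -0.1] w 0.001 q [ 69.   4. -45. 109.   3.  68.  12.]
turn/120 [-0.0005  0.0001 -0.0001] rows>= 1.0
shift cur axes /.04 [1.971 6.302 2.864]
shift target axes /.04 [1.97 6.3  2.87]
```

Emit:
drive_tool:
  increments:
    - [[0,0.6,0.3],[-0.0025,0,0]]
    - [[0,0.7,0.35],[0,0,0]]
    - [[0,0.7,0.35],[0,0,0]]
    - [[0,0.7,0.35],[0,0,0]]
    - [[0,0.7,0.35],[0,0,0]]
    - [[0,0.7,0.35],[0,0,0]]
    - [[0.4,0.7,0.35],[0,0,0]]
    - [[0.6,0.7,0.3],[0,0,0]]
    - [[0.6,0.6,0.17],[0,0,0]]
    - [[0.4,0,0],[0,0,0]]

```text
time_s: 25.35
tool_pos: [0.5888, -0.0099, 0.0777]
tool_rot: [104.2, 89.8, 94.2]
force: [0.8, 0.4, 0.9]
grip_width: 0.0001
```

Emit:
drive_tool:
  increments:
    - [[0,0,0],[0,0,0]]
    - [[0,0,0],[0,0,0]]

```text
time_s: 25.55
tool_pos: [0.5884, -0.0174, 0.079]
tool_rot: [-132.6, 90.0, -143.1]
force: [0.0, -0.2, 0.2]
grip_width: 0.0006
```

```bash
python3 -c "
from plan import *
plan(33,35,17,EX)"
```

```text
t 25.55 jig [31.6 17.2 79. ] world [ 0.5884 -0.0174  0.079 ] F [ 0.  -0.2  0.2] Fjig [ 0.  -0.2] w 0.0006 q [ 39.  25. -49. 100.  21.  64. -27.]
turn/120 [ 0.0025 -0.0003  0.0003] rows>= 1.0
shift cur axes /.04 [1.55  0.446 0.039]
shift target axes /.04 [1.551 0.445 0.036]
```

Emit:
drive_tool:
  increments:
    - [[0.5,0.2,0],[0,0,0]]
    - [[0.5,0.2,0],[0,0,0]]
    - [[0.4,0,0],[0,0,0]]
    - [[0.12,0,0],[0,0,0]]
    - [[0,0,0],[0,0,0]]

```text
time_s: 26.05
tool_pos: [0.5913, -0.0024, 0.0178]
tool_rot: [-144.0, 89.9, -154.5]
force: [0.7, -0.2, 0.0]
grip_width: 0.0005
```

```bash
python3 -c "
from plan import *
plan(31.5,51.5,17,EX)"
```

```text
t 26.05 jig [31.6 32.4 17.8] world [ 0.5913 -0.0024  0.0178] F [ 0.7 -0.2  0. ] Fjig [ 0.7 -0.1] w 0.0005 q [ 36.  30. -47. 102.  25.  59. -31.]
turn/120 [ 0.0019 -0.0005  0.0004] rows>= 1.0
shift cur axes /.04 [0.02  0.478 0.   ]
shift target axes /.04 [ 0.021  0.478 -0.001]
```

Emit:
drive_tool:
  increments:
    - [[0,0.15,0],[0,0,0]]
    - [[0,0.15,0],[0,0,0]]
    - [[0,0.1,0],[0,0,0]]
    - [[0,0,0],[0,0,0]]

```text
time_s: 26.45
tool_pos: [0.5949, 0.0154, 0.0185]
tool_rot: [15.0, 90.0, 4.5]
force: [0.1, -1.0, 0.1]
grip_width: 0.0005
```

Emit:
drive_tool:
  increments:
    - [[0,0.05,0],[0,0,0]]
    - [[0,0.05,0],[0,0,0]]
    - [[0,0,0],[0,0,0]]

```text
time_s: 26.75
tool_pos: [0.5948, 0.016, 0.0181]
tool_rot: [-107.9, 89.8, -118.5]
force: [-3.0, -4.4, 3.6]
grip_width: 0.0004
```

Emit:
drive_tool:
  increments:
    - [[0,0.05,0],[0,0,0]]
    - [[0,0.05,0],[0,0,0]]
    - [[0,0,0],[0,0,0]]

```text
time_s: 27.05
tool_pos: [0.5948, 0.0161, 0.0181]
tool_rot: [-105.8, 89.4, -116.5]
force: [-5.3, -10.6, 9.2]
grip_width: 0.0004
```

```bash
python3 -c "
from plan import *
plan(31.5,51.5,17,EX)"
```

```text
t 27.05 jig [31.6 51.3 18.1] world [0.5948 0.0161 0.0181] F [ -5.3 -10.6   9.2] Fjig [ -3.2 -11.4] w 0.0004 q [ 33.  30. -47. 102.  26.  60. -34.]
turn/120 [ 0.0008 -0.0012  0.0044] rows>= 1.0
shift cur axes /.04 [ 0.027  0.006 -0.002]
shift target axes /.04 [ 0.027  0.005 -0.002]
```

It stopped at the same y 51.3, rigid, so it is home. I back off, clear the arm and take the last check.

Emit:
drive_tool:
  increments:
    - [[0,-0.2,0],[0,0,0]]
    - [[0,-0.4,0],[0,0,0]]
    - [[0,-0.6,0],[0,0,0]]
    - [[-0.5,-0.7,0],[0,0,0]]
    - [[-0.8,-0.7,-0.2],[0,0,0]]
    - [[-0.8,-0.7,-0.5],[0,0,0]]
    - [[-0.8,-0.7,-0.6],[0,0,0]]
    - [[-0.8,-0.7,-0.6],[0,0,0]]
    - [[-0.6,-0.7,-0.6],[0,0,0]]
    - [[0,-0.7,-0.6],[0,0,0]]

```text
time_s: 28.05
tool_pos: [0.4305, -0.1967, 0.1932]
tool_rot: [-28.2, 89.6, -38.7]
force: [-0.6, -0.8, -1.0]
grip_width: 0.0003
```

Emit:
drive_tool:
  increments:
    - [[0,-0.4,0],[0,0,0]]
    - [[0,-0.4,0],[0,0,0]]
    - [[0,0,0],[0,0,0]]
    - [[0,0,0],[0,0,0]]

```text
time_s: 28.45
tool_pos: [0.4246, -0.2253, 0.1894]
tool_rot: [108.8, 89.8, 98.3]
force: [0.3, 0.6, 0.1]
grip_width: 0.0004
```

```bash
python3 fin.py
```

```text
t 28.45 jig [ -90.4 -217.8  189.4] world [ 0.4246 -0.2253  0.1894] F [0.3 0.6 0.1] Fjig [0.2 0.6] w 0.0004 q [ 73.   1. -48. 108.   1.  72.  15.]
long yaw -0.48 [ 12.1 118.2  34. ] [12.2 66.4 34. ]
end yaw -1.39 [46.2 63.2 34. ] [18.7 64.1 34. ]
side yaw -1.52
side yaw -1.62
side yaw 1.74
[array([13.1, 58.9, 34. ]), array([48.4, 59.9, 34. ])]
```

View pics/t14.png

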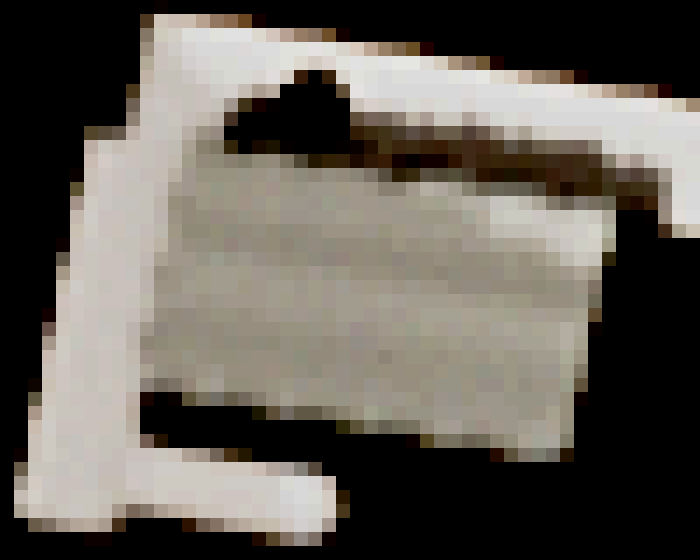

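View pics/tf.png

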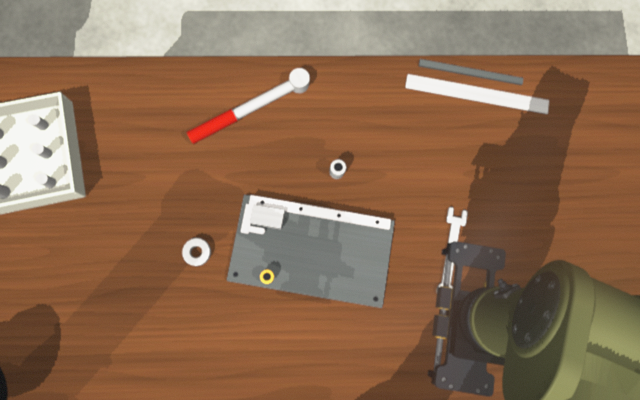

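View pics/s14.png

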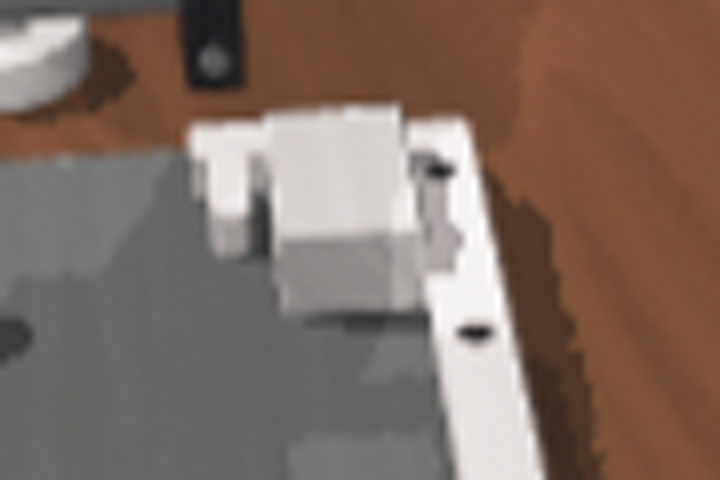

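The −1.4° "end yaw" comes with a sunlit patch on that corner. The patch appears in the first and third images but not in the second. The long edge reads the same in all three (−0.44, −0.53, −0.48°, face x 12.1–12.3). That includes the image taken right after the 24 N rail press, so the block has not turned. The bystanders look unmoved. I hand in.

```bash
python3 -c "
from cell import env
print(env.get_obs()['time_s'],env.sign_off())"
```

```text
the job is handed in; nothing more can be done
28.55 None
```

The spacer is in the pocket, against the long rail and the end stop, and I handed the job in at 28.6 s with the gripper well clear.

**What I did**
- **Across:** I pushed the spacer with two spread fingertips until its long side lay flat on the rail. Its front end was then about 140 mm short of the stop.
- **Along:** I slid it along the rail into the pocket with closed fingertips on its end, pausing once to re-centre the fingers. It stopped solid at the end stop at up to 18 N.
- **Seating:** I then pressed it once against the rail (about 24 N) and once more, lightly, against the stop (about 11 N). The second push on the end stopped at the same place as the first.

**Last checks**
- **Rail:** the spacer's face sits at jig x 12.0–12.3 mm, the same as when it was first pressed on the rail. Its long edge is within about 0.5° of the rail, unchanged across the last three looks.
- **Other parts:** the socket, bush, bearing and wrench look unmoved in the last top picture, judged by eye. Part of the wrench was hidden behind the gripper.
- **What disagreed:** short-edge fits gave up to −1.4° of yaw in the top view and −1.5 to +1.7° in the side view. I put these down to a sunlit corner and nearby white parts. After the rail press, the short end read −0.2° without the sunlit patch.
- **Not confirmed:** the cameras could not resolve a gap at the stop below about 1 mm. That contact rests on the fingers stopping dead there twice.

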